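# Gauge the spindle bush, rebuild its guard and switch back on

## Task

Turn the red isolator handle off, push the plug gauge's go end fully home in the bronze bush, draw it out, then hold the no-go end pressed squarely against the mouth of that bore for a moment to show that it will not enter. Lay the gauge back in its wooden cradle and stack every yellow guard frame on the bearing stand, posts fully down in the sockets. Only then turn the isolator on again; do not disturb the loupe and the spirit lamp.

Things in the scene. Friction and masses are not known exactly. Their poses are not given: they have to be found in the camera images.
- stand: fixed grey bearing stand, plate 132 x 120 x 8 mm, z up; origin under its centre on the bench. Four square sockets at x +-42, y +-36: mouth 13 mm wide, rim at z 22, floor at z 12 mm (20 mm outside). In the middle a green pedestal with a bronze bush, 30 mm diameter, top at z 63 mm
- bore (a point): centre of the bush's bore, 48 mm above the bench. The bore is open at both faces, 14 mm diameter, 26 mm long, its axis along the stand's y. The gauge may enter from either face
- bore_left (a point): centre of the bore's mouth on the stand's +y face of the bush (13 mm from the bore's centre)
- bore_right (a point): centre of the bore's mouth on the stand's -y face of the bush
- gauge: plug gauge, 108 mm long, 120 g; origin in the middle of its square handle (60 mm along x, 18 x 18 mm). Go end towards +x (green band): 12 mm diameter, 32 mm long with a 5 mm tapered nose; home when the handle's end face meets the bush. No-go end towards -x (red band): 17 mm diameter, 16 mm long, flat-faced. Starts level in the cradle, to be gripped across the handle from above
- gauge_go (a point): point on the gauge's axis 43 mm from its origin towards the go end; it lies at the bore's centre when the go end is fully home
- gauge_nogo (a point): centre of the flat face of the no-go end, 46 mm from the gauge's origin towards -x. A push of about 3 to 10 N, kept up for half a second, is enough to show that it will not enter
- cradle: fixed wooden cradle, board 84 x 50 x 8 mm, origin under its centre on the bench, z up; two saddles 45 mm apart along its x (each 7 mm thick), their floors 22 mm up, between flared cheeks whose tops stand 32 mm up. 38 mm of the handle stays free between the saddles. The gauge lies along x, either way round
- cradle_seat (a point): where the gauge's origin lies when it rests in the cradle: over the cradle's origin, 31 mm above the bench
- isolator: fixed grey isolator housing with yellow disc, 80 x 80 mm, 39 mm tall, z up; origin under its centre on the bench
- switch_centre (a point): on the vertical axis of the red handle, 59 mm above the bench, at a good height to grip. The handle is a bar 56 mm long, 14 mm wide, its top at 69 mm, its sides free from 47 mm up
- switch_pointer (a point): point on the handle's white-tipped end, 22 mm from the axis; at off it lies straight towards the housing's -x (white mark)
- switch (a joint): angle of the red handle: 0 = off, 1.4 rad = on (green mark), with a stop at each; grows clockwise seen from above; stiff (0.06 N m), stays where it is left
- motor (a point): fixed obstacle: lower end of the black motor, 80 mm across, that hangs behind the stand from here upwards, with its rubber-covered shaft running down in a bow to the left over the bench. Pass in front of it. A wall cabinet overhangs the back of the bench, its underside about 0.5 m up: a tall wrist that reaches over the far frames must stay low and draw back before it rises
- loupe: bystander: small black loupe on its folded-out metal cover, 25 x 50 x 21 mm, origin under its centre
- spirit_lamp: bystander: glass spirit lamp with brass top, 69 mm wide, 74 mm tall, origin under its centre
- frame0: yellow guard frame, 104 x 92 mm, 80 mm tall overall, 250 g, standing on four posts; origin between the post tips, level with them, z up. Posts at x +-42, y +-36: 10 mm diameter, tips tapered to 5 mm over 4 mm. On each post's head an upward socket, mouth 13 mm, floor z 56, rim z 66: frames stack 56 mm apart, either way round. Black grip bar along y: 12 mm wide, 44 long, z 64 to 80, open either side for fingers. May be absent
- frame1: like frame0; may be absent. Any order will do
- frame2: like frame0; may be absent. Any order will do
Mind the look-alikes: they are no part of the job. Leave any turquoise look-alike of the isolator alone.

How it is judged (in metres and radians):
On the way, in this order (a step that is already met when the one before it is completed fails the run):
1. the isolator is turned off (value of joint switch below 0.12 rad), for 0.2 s.
2. the go end is fully home in the bore, isolator off (distance between gauge_go and bore below 0.004 m and angle between the x axis of gauge and the y axis of stand, either way round below 0.1 rad and value of joint switch below 0.12 rad), for 0.2 s.
3. the no-go end is pressed squarely against a mouth of the bore and stays outside, isolator off ((distance between gauge_nogo and bore_left below 0.004 m or distance between gauge_nogo and bore_right below 0.004 m) and angle between the x axis of gauge and the y axis of stand, either way round below 0.1 rad and contact force between gauge and stand above 0.5 N and value of joint switch below 0.12 rad), for 0.2 s.
4. the gauge lies in its cradle and every frame is stacked on the stand, isolator still off (horizontal distance between each of frame0, frame1, frame2 and stand below 0.008 m and angle between the x axis of each of frame0, frame1, frame2 and the x axis of stand, either way round below 0.12 rad and angle between each of frame0, frame1, frame2's own z axis and vertical below 0.06 rad and (height (world z) of frame0 between 0.008 and 0.016 m or height (world z) of frame0 between 0.064 and 0.072 m or height (world z) of frame0 between 0.12 and 0.128 m) and (height (world z) of frame1 between 0.008 and 0.016 m or height (world z) of frame1 between 0.064 and 0.072 m or height (world z) of frame1 between 0.12 and 0.128 m) and (height (world z) of frame2 between 0.008 and 0.016 m or height (world z) of frame2 between 0.064 and 0.072 m or height (world z) of frame2 between 0.12 and 0.128 m) and distance between gauge and cradle_seat below 0.012 m and z of gauge in the frame of cradle_seat between -0.004 and 0.004 m and angle between the x axis of gauge and the x axis of cradle, either way round below 0.12 rad and value of joint switch below 0.12 rad), for 0.2 s.
At the end, for the whole second after the job is handed in: isolator within 0.12 rad of its on stop; gauge level in the cradle, within 12 mm of its seat along it and 4 mm in height; every frame that is there stacked on the stand, posts fully down (4 mm), upright within 0.06 rad; all at rest (horizontal distance between each of frame0, frame1, frame2 and stand below 0.008 m and angle between the x axis of each of frame0, frame1, frame2 and the x axis of stand, either way round below 0.12 rad and angle between each of frame0, frame1, frame2's own z axis and vertical below 0.06 rad and (height (world z) of frame0 between 0.008 and 0.016 m or height (world z) of frame0 between 0.064 and 0.072 m or height (world z) of frame0 between 0.12 and 0.128 m) and (height (world z) of frame1 between 0.008 and 0.016 m or height (world z) of frame1 between 0.064 and 0.072 m or height (world z) of frame1 between 0.12 and 0.128 m) and (height (world z) of frame2 between 0.008 and 0.016 m or height (world z) of frame2 between 0.064 and 0.072 m or height (world z) of frame2 between 0.12 and 0.128 m) and distance between gauge and cradle_seat below 0.012 m and z of gauge in the frame of cradle_seat between -0.004 and 0.004 m and angle between the x axis of gauge and the x axis of cradle, either way round below 0.12 rad and value of joint switch above 1.28 rad and linear speed of each of gauge, frame0, frame1, frame2 below 0.02 m/s); the robot touches nothing.
It fails at once if the loupe or the spirit lamp is pushed more than 3 cm or tipped (distance of any of loupe, spirit_lamp from where it was at the start of the episode above 0.03 m or angle between spirit_lamp's own z axis and vertical above 0.4 rad).
It fails at once if the gauge goes into the bore while the isolator is on (distance between gauge_go and bore below 0.02 m and value of joint switch above 0.4 rad).
Of frame0, frame1, frame2 only 2 to 3 are there at a start; the rules pass over those that are not, and their reading is None.
At some moment in a run one of frame0, frame1, frame2 may be knocked a few centimetres aside while the robot is not near it.
Once in a run the grip may slacken for a moment while it holds something.
It also fails if it takes over 210 s, if anything falls off the work surface, if the arm or the gripper's body presses on something with over 40 N, if the wrist force passes 120 N, or if a joint passes its speed limit or range.

## Robot

A 6-joint arm with a two-finger parallel gripper is mounted at the origin on a cart in front of the work surface, level with it; the furniture and walls round the work are solid. World frame = base frame: x ahead of the robot, y to its left, z up, the work surface at z = 0. Lengths are in m, angles in degrees, forces in N, time in s.
With the tool pointing down it reaches from about 0.275 to 0.975 m from the base axis. Payload 8.4 kg.
Tool frame: the origin (TCP) lies midway between the tips of the shut fingers; the grasp point (between the pads) lies 19 mm behind it (grip_depth is the distance from the TCP to the grasp point, in m); z points along the fingers, y is the line along which they close (so a half turn about z gives the same grasp; the last joint's range is limited). The gripper opens to 92 mm and grips with 3 to 60 N. Pads are 20 mm wide; open, the fingers measure 128 mm over their backs; the gripper's body (75 mm by 189 mm) begins 69 mm behind the grasp point.
Start: joints at [-63.449, 20.225, 93.587, -0, 66.188, -0.138], TCP at [0.281, -0.558, 0.215] pointing down, gripper open.
Joint ranges: [-150.9, 150.9], [-52.94, 120.26], [3.33, 152.33], [-74.26, 254.26], [0, 154.13], [-172.89, 172.89]. Speed limits (degrees/s): [127.2, 127.2, 159.86, 180, 180, 180].

## Interface

Orientations are given as [roll, pitch, yaw] about the fixed x, y, z axes, in that order (R = Rz(yaw) Ry(pitch) Rx(roll)).
In Python, from station import * gives the robot as it stands. The module is installed in compiled form; this text tells all that it offers.
- The arm moves only by the tool drive_tool, never from a script. Its arguments are lists of equal length, an entry for each row: "gripper": the opening, from 0 (shut) to 1 (fully open); "dp": the shift along the tool's x, y, z in m, a list of three; "rotation": the turn, a rotation vector about the tool's x, y, z in degrees, a list of three. In form: {"gripper": [gripper, ...], "dp": [[tx, ty, tz], ...], "rotation": [[ax, ay, az], ...]}. A call has 1 to 5 rows; each row shifts and turns the commanded pose from where the row before left it, along the tool's axes as they then stand; what a row does not reach is not made up. A row lasts 1/10 s, in which the tool goes at most 50 mm and 8.59 degrees, less where a joint would pass 70% of its speed; a pose out of reach is approached as far as the arm can. A call with a gripper value outside its range is refused whole. The fingers move at their own pace and stop on an object; "grip_force" is the grip in N (left out, the last holds). Time passes only in rows, so rows that do not move let the fingers close. It gives the time, the measured TCP pose, the force, the opening and the grip force at its end, in the units of the state.
- get_state(): the state, without advancing time (a new reading comes with each control period).
- camera(name): name is "scene" or "top"; returns a dict with "color" (480x640x3 uint8, red, green, blue), "K" (3x3 intrinsics, pixels), "R" (3x3) and "t" (3): a world point X has camera coordinates R X + t. Camera axes: x right, y down, z forward; pixel columns grow to the right and rows downward; lengths in m; the calibration is good to about 2 mm. A picture is of the moment at which its call begins. There is no depth.
- sign_off(): hands the job in; it is judged then, once.
The state is a dict: "time_s": time; "qpos": joint angles; "joint_velocities": joint speeds; "joint_efforts": joint torques, N m; "position": TCP position; "eef_rot": TCP orientation; "contact_force": force on the tool from outside, world axes, zero at the start; "torque": the same for the moment, N m; "finger_gap": finger opening in m; "grasp_force": force on a finger pad.
Only numpy, scipy, OpenCV 4.12 (cv2) and the standard library are available. Lean on these libraries where they do the work, as an engineer would, in place of code of your own. Each camera call takes 0.05 s, during which the arm holds its last target. There are 200 camera calls.

## Working session

There is one attempt and no reset: what is moved stays moved. The work goes in short steps, Python scripts to look and compute and a tool call to move; the robot and the scene stay as the last step left them, time stands still between calls to the robot, and variables do not carry over. Pictures are saved under pics/ and viewed, at most 14 in all, crops included, and the job is handed in when it is done.

Besides the shell and the picture viewer there is one more tool, called after "Request:" by a JSON object that holds its "fn" and its "kwargs", one argument or row to a line. drive_tool: Moves the arm, as the interface text tells. Its arguments: {"type":"object","properties":{"gripper":{"type":"array","items":{"type":"number"}},"dp":{"type":"array","items":{"type":"array","items":{"type":"number"}}},"rotation":{"type":"array","items":{"type":"array","items":{"type":"number"}}},"grip_force":{"type":"number"}},"required":["gripper","dp","rotation"]}

```bash
mkdir -p pics; python3 - <<'E'
from station import *
import cv2,numpy as np,json
for n in("scene","top"):
    c=camera(n); cv2.imwrite(f"pics/{n}0.png",c["color"][:,:,::-1]); print(n,c["K"].tolist(),c["R"].tolist(),c["t"].tolist())
print(get_state())
E
```

```text
scene [[545.4292761701639, 0.0, 327.15225403035356], [0.0, 545.4292761701639, 243.06043255972827], [0.0, 0.0, 1.0]] [[0.8966185556146311, -0.442677928987846, -0.010555421098388381], [-0.2136917411854394, -0.4116961382516732, -0.8859131613751963], [0.3878285774368206, 0.7965817854656804, -0.4637310142611138]] [-0.4671354197500611, 0.2480822488763788, 1.6626396889184418]
top [[541.8254328245084, 0.0, 318.70430203876583], [0.0, 541.8254328245084, 238.91383320800676], [0.0, 0.0, 1.0]] [[-0.013239145873409106, -0.996696054297585, -0.08013551250331216], [-0.9830217930603079, 0.027641863226815055, -0.18139482287498554], [0.18301059910573464, 0.07637344266808949, -0.9801398970912186]] [0.057141445599666024, 0.5703345253728029, 1.5141467607821149]
{'time_s': 0.1, 'qpos': array([-6.34493915e+01,  2.02593242e+01,  9.36226843e+01,  1.52088982e-03,
        6.61870150e+01, -1.37389540e-01]), 'joint_velocities': array([-0.10953767,  0.02621325, -0.08337513, -0.07392354, -0.08515211,
        0.08425017]), 'joint_efforts': array([ 4.63817523e-04, -5.94907558e+01, -3.34931195e+01,  7.00207427e-02,
        1.84380339e-02, -3.25458802e-05]), 'position': array([ 0.28052833, -0.55803509,  0.21394589]), 'eef_rot': array([-1.79930980e+02, -1.55618008e-03,  2.66873822e+01]), 'contact_force': array([ 0.20096091, -0.1170484 , -0.14352021]), 'torque': array([-0.04265405,  0.07379317, -0.02423284]), 'grasp_force': 0.0, 'finger_gap': 0.09168337626179636}
```

View pics/scene0.png

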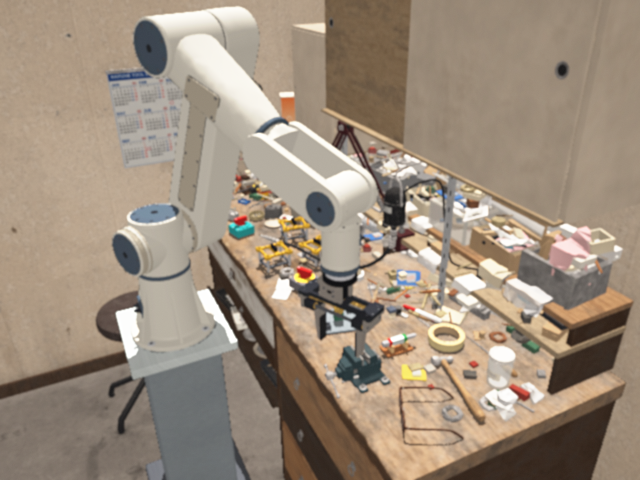

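View pics/top0.png

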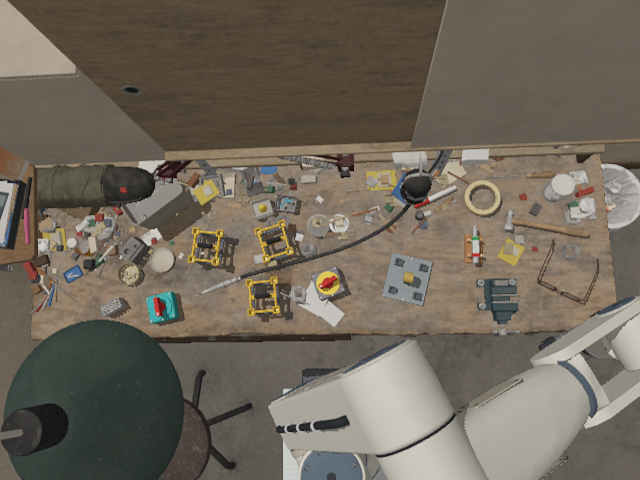

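The overview shows three yellow frames (top px 208,247; 273,242; 265,297), the isolator (328,283), the stand (407,279), the cradle with gauge (475,245), and the shaft bowing from (415,187) to (200,292). Next I'll enlarge.

```bash
python3 - <<'E'
import cv2
a=cv2.imread("pics/top0.png")
cv2.imwrite("pics/c1.png",cv2.resize(a[200:340,180:340],(800,700-100),interpolation=cv2.INTER_CUBIC) if 0 else cv2.resize(a[215:335,185:345],None,fx=5,fy=5,interpolation=cv2.INTER_CUBIC))
cv2.imwrite("pics/c2.png",cv2.resize(a[205:325,370:530],None,fx=5,fy=5,interpolation=cv2.INTER_CUBIC))
b=cv2.imread("pics/scene0.png")
cv2.imwrite("pics/c3.png",cv2.resize(b[180:330,220:420],None,fx=4,fy=4,interpolation=cv2.INTER_CUBIC))
E
```

```text
(no output)
```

View pics/c1.png

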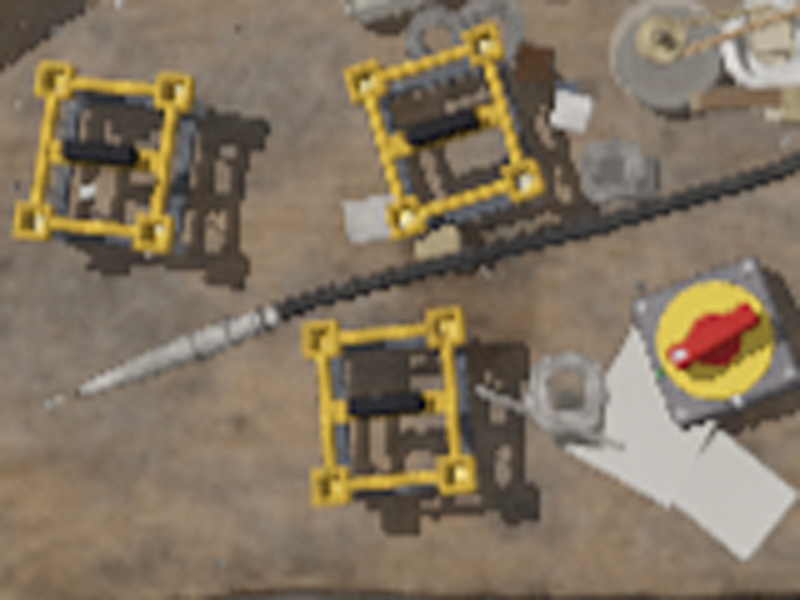

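View pics/c2.png

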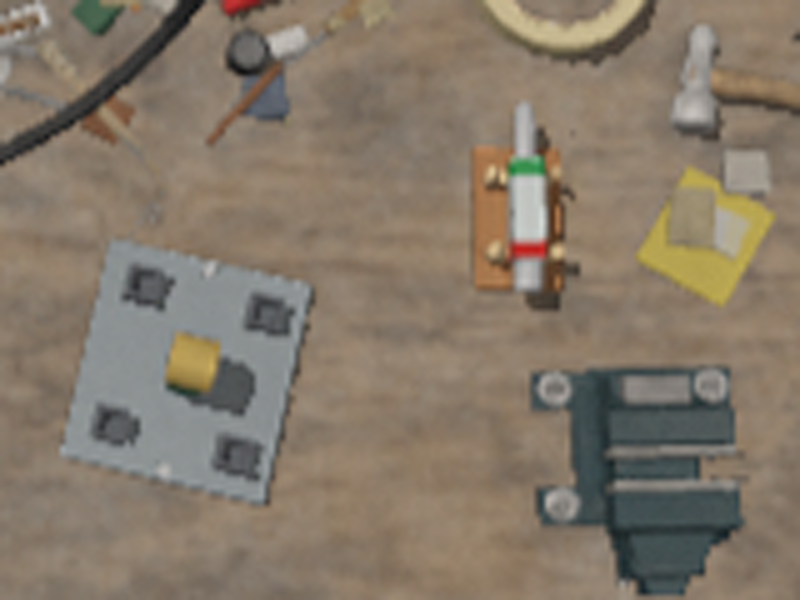

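View pics/c3.png

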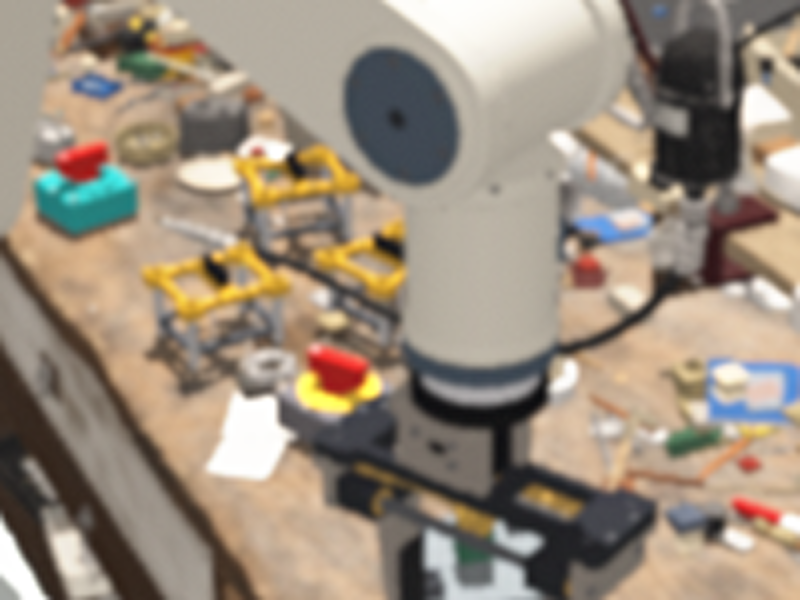

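The crops show everything clearly. The switch pointer (white tip) is at c1 (680,352), with its off mark at (738,400). The lamp is at about (317,225) and the loupe at about (420,215) in full-image pixels. Now I'll compute positions.

```bash
cat > h.py <<'E'
import numpy as np, cv2
from station import *
TOP=dict(K=np.array([[541.8254,0,318.7043],[0,541.8254,238.9138],[0,0,1]]),R=np.array([[-0.013239145873409106,-0.996696054297585,-0.08013551250331216],[-0.9830217930603079,0.027641863226815055,-0.18139482287498554],[0.18301059910573464,0.07637344266808949,-0.9801398970912186]]),t=np.array([0.057141445599666024,0.5703345253728029,1.5141467607821149]))
SC=dict(K=np.array([[545.4293,0,327.1523],[0,545.4293,243.0604],[0,0,1]]),R=np.array([[0.8966185556146311,-0.442677928987846,-0.010555421098388381],[-0.2136917411854394,-0.4116961382516732,-0.8859131613751963],[0.3878285774368206,0.7965817854656804,-0.4637310142611138]]),t=np.array([-0.4671354197500611,0.2480822488763788,1.6626396889184418]))
def ray(c,p):
    d=c["R"].T@np.linalg.inv(c["K"])@[p[0],p[1],1]; return -c["R"].T@c["t"],d
def atz(p,z,c=TOP):
    o,d=ray(c,p); return o+d*(z-o[2])/d[2]
def proj(X,c=TOP):
    q=c["K"]@(c["R"]@np.array(X,float)+c["t"]); return q[:2]/q[2]
def tri(pt,ps):
    (o1,d1),(o2,d2)=ray(TOP,pt),ray(SC,ps)
    s=np.linalg.lstsq(np.c_[d1,-d2],o2-o1,rcond=None)[0]; a,b=o1+d1*s[0],o2+d2*s[1]
    return (a+b)/2,np.linalg.norm(a-b)
def fit(pix,zs,mod):   # rigid 2D fit: model pts -> world (x,y,yaw)
    W=np.array([atz(p,z)[:2] for p,z in zip(pix,zs)]);M=np.array(mod,float)
    wc,mc=W.mean(0),M.mean(0);a=W-wc;b=M-mc
    th=np.arctan2((b[:,0]*a[:,1]-b[:,1]*a[:,0]).sum(),(a*b).sum())
    R=np.array([[np.cos(th),-np.sin(th)],[np.sin(th),np.cos(th)]])
    t=wc-R@mc; return t.round(4),np.degrees(th).round(2),np.abs(M@R.T+t-W).max().round(4)
def go(x,y,z,yaw,s=None):
    """shift in present tool axes then turn about tool z to reach the TCP pose (tool down)"""
    s=s or get_state();p=np.array(s["position"]);r=s["eef_rot"]
    from scipy.spatial.transform import Rotation as Ro
    R0=Ro.from_euler("xyz",r,degrees=True);d=R0.inv().apply(np.array([x,y,z])-p)
    rv=(R0.inv()*Ro.from_euler("xyz",[180,0,yaw],degrees=True)).as_rotvec(degrees=True)
    print("at",p.round(4),r.round(1),"dp",d.round(4),"rot",rv.round(2),"F",s["contact_force"].round(1),"t",s["time_s"])
E
python3 - <<'E'
from h import *
c1=lambda L:[(185+(u)/5-.4,215+v/5-.4) for u,v in L]
c2=lambda L:[(370+u/5-.4,205+v/5-.4) for u,v in L]
hx,hy=.042,.036
m=[(hx,hy),(hx,-hy),(-hx,-hy),(-hx,hy)]
for L in ([(55,80),(175,90),(155,232),(33,220)],[(365,80),(485,42),(525,182),(405,216)],[(320,338),(445,327),(458,475),(330,487)]):
    print("frame",fit(c1(L),[.066]*4,m))
print("stand sockets",fit(c2([(147,287),(268,315),(237,456),(115,424)]),[.022]*4,m))
print("stand corners",fit(c2([(112,240),(313,287),(265,502),(62,455)]),[.008]*4,[(.066,.06),(.066,-.06),(-.066,-.06),(-.066,.06)]))
print("iso",fit(c1([(640,300),(750,262),(800,385),(680,420)]),[.039]*4,[(.04,.04),(.04,-.04),(-.04,-.04),(-.04,.04)]))
w,o=[atz(p,.069) for p in c1([(680,354),(752,315)])];print("handle",w,o,(w+o)/2,np.degrees(np.arctan2(*(w-o)[1::-1])))
P=c2([(526,290),(527,105),(527,165),(528,250)]);Q=[atz(p,z) for p,z in zip(P,[.038,.037,.040,.04])];print("gauge",np.round(Q,4))
print("cradle",fit(c2([(474,148),(562,150),(562,290),(474,290)]),[.008]*4,[(.042,.025),(.042,-.025),(-.042,-.025),(-.042,.025)]))
print("bush",[atz(p,.063) for p in c2([(193,362)])])
print("lamp,loupe",atz((317,225),.04),atz((420,215),.01), "motor px", [atz((415,187),z) for z in (.15,.25,.35)])
E
```

```text
frame (array([0.5586, 0.3759]), np.float64(-6.93), np.float64(0.0006))
frame (array([0.5682, 0.1754]), np.float64(15.75), np.float64(0.0013))
frame (array([0.4091, 0.2077]), np.float64(4.47), np.float64(0.001))
stand sockets (array([ 0.454 , -0.2082]), np.float64(-15.17), np.float64(0.0011))
stand corners (array([ 0.4555, -0.2071]), np.float64(-14.85), np.float64(0.0023))
iso (array([0.4449, 0.0212]), np.float64(17.93), np.float64(0.0061))
handle [0.43512608 0.04063521 0.069     ] [ 4.56312194e-01 -4.45952080e-04  6.90000000e-02] [0.44571914 0.02009463 0.069     ] 117.28077665542122
gauge [[ 0.4937 -0.3965  0.038 ]
 [ 0.6009 -0.4042  0.037 ]
 [ 0.5653 -0.4013  0.04  ]
 [ 0.5163 -0.3987  0.04  ]]
cradle (array([ 0.5393, -0.4008]), np.float64(-3.29), np.float64(0.0013))
bush [array([ 0.45410221, -0.2056303 ,  0.063     ])]
lamp,loupe [0.61581245 0.05095769 0.04      ] [ 0.64319602 -0.2526505   0.01      ] motor px [array([ 0.68998782, -0.22709564,  0.15      ]), array([ 0.66185648, -0.21651097,  0.25      ]), array([ 0.63372515, -0.2059263 ,  0.35      ])]
```

```bash
python3 - <<'E'
from h import *
go(.4455,.0205,.12,117.5)
E
```

```text
at [ 0.2805 -0.558   0.2139] [-179.9   -0.    26.7] dp [ 0.4072 -0.4427  0.0945] rot [-5.000e-02 -6.000e-02 -9.081e+01] F [ 0.2 -0.1 -0.1] t 0.1
```

Request:
{"fn": "drive_tool", "kwargs": {
  "gripper": [0.6, 0.6, 0.6, 0.6, 0.6],
  "dp": [
    [0.0313, -0.034, 0],
    [0.0313, -0.034, 0],
    [0.0313, -0.034, 0],
    [0.0313, -0.034, 0],
    [0.0313, -0.034, 0]
  ],
  "rotation": [
    [0, 0, 0],
    [0, 0, 0],
    [0, 0, 0],
    [0, 0, 0],
    [0, 0, 0]
  ]
}}

```text
time_s: 0.6
position: [0.3442, -0.3344, 0.2144]
eef_rot: [-180.0, -0.0, 26.7]
contact_force: [0.7, -0.4, 1.3]
finger_gap: 0.0558
grasp_force: 0.0
```

Request:
{"fn": "drive_tool", "kwargs": {
  "gripper": [0.6, 0.6, 0.6, 0.6, 0.6],
  "dp": [
    [0.0313, -0.034, 0],
    [0.0313, -0.034, 0],
    [0.0313, -0.034, 0],
    [0.0313, -0.034, 0],
    [0.0313, -0.034, 0]
  ],
  "rotation": [
    [0, 0, 0],
    [0, 0, 0],
    [0, 0, 0],
    [0, 0, 0],
    [0, 0, 0]
  ]
}}

```text
time_s: 1.1
position: [0.4076, -0.1123, 0.2146]
eef_rot: [180.0, -0.0, 26.7]
contact_force: [1.5, 0.6, 0.0]
finger_gap: 0.0552
grasp_force: 0.0
```

Request:
{"fn": "drive_tool", "kwargs": {
  "gripper": [0.6, 0.6, 0.6, 0.6, 0.6],
  "dp": [
    [0.0313, -0.034, 0],
    [0.0313, -0.034, 0],
    [0.0313, -0.034, 0],
    [0, 0, 0.04],
    [0, 0, 0.04]
  ],
  "rotation": [
    [0, 0, 0],
    [0, 0, 0],
    [0, 0, 0],
    [0, 0, -8.3],
    [0, 0, -8.3]
  ]
}}

```text
time_s: 1.6
position: [0.447, 0.021, 0.1344]
eef_rot: [179.9, -0.1, 43.8]
contact_force: [0.6, 0.1, -1.2]
finger_gap: 0.055
grasp_force: 0.0
```

Request:
{"fn": "drive_tool", "kwargs": {
  "gripper": [0.6, 0.6, 0.6, 0.6, 0.6],
  "dp": [
    [0, 0, 0],
    [0, 0, 0],
    [0, 0, 0],
    [0, 0, 0],
    [0, 0, 0]
  ],
  "rotation": [
    [0, 0, -8.3],
    [0, 0, -8.3],
    [0, 0, -8.3],
    [0, 0, -8.3],
    [0, 0, -8.3]
  ]
}}

```text
time_s: 2.1
position: [0.4455, 0.0193, 0.1343]
eef_rot: [-180.0, 0.0, 85.1]
contact_force: [0.2, 0.3, -0.4]
finger_gap: 0.0553
grasp_force: 0.0
```

Request:
{"fn": "drive_tool", "kwargs": {
  "gripper": [0.6, 0.6, 0.6, 0.6, 0.6],
  "dp": [
    [0, 0, 0],
    [0, 0, 0],
    [0, 0, 0],
    [0, 0, 0],
    [0, 0, 0]
  ],
  "rotation": [
    [0, 0, -8.3],
    [0, 0, -8.3],
    [0, 0, -8.3],
    [0, 0, -8.2],
    [0, 0, 0]
  ]
}}

```text
time_s: 2.6
position: [0.4455, 0.0192, 0.1344]
eef_rot: [-180.0, -0.0, 118.0]
contact_force: [0.4, 0.7, -0.3]
finger_gap: 0.0553
grasp_force: 0.0
```

```bash
python3 - <<'E'
from h import *
go(.4455,.0205,.05,117.5)
c=camera("scene")["color"][:,:,::-1]; cv2.imwrite("pics/s1.png",c)
cv2.imwrite("pics/s1c.png",cv2.resize(c[230:380,260:460],None,fx=4,fy=4,interpolation=cv2.INTER_CUBIC))
E
```

```text
at [0.4455 0.0192 0.1344] [-180.   -0.  118.] dp [0.0011 0.0006 0.0844] rot [-0.03 -0.01  0.51] F [ 0.4  0.7 -0.3] t 2.6
```

View pics/s1c.png

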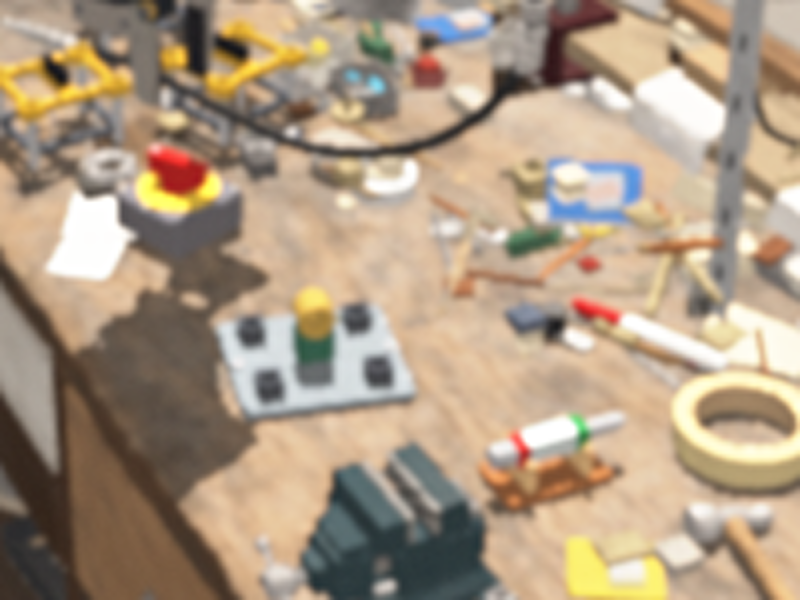

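The crop shows the arm clear of the right side. The sockets are at (250,330), (357,317), (380,370) and (270,384), the gauge bands at (520,443) and (582,430), and the motor coupling end at (508,85). I'll check heights by triangulation and descend on the handle.

```bash
python3 - <<'E'
from h import *
s=lambda u,v:(260+u/4-.4,230+v/4-.4)
c2=lambda u,v:(370+u/5-.4,205+v/5-.4)
c1=lambda u,v:(185+(u)/5-.4,215+v/5-.4)
for n,a,b in [("red",c2(528,250),s(519,443)),("green",c2(527,165),s(582,430)),("s1",c2(147,287),s(357,317)),("s2",c2(268,315),s(380,370)),("s3",c2(237,456),s(270,384)),("s4",c2(115,424),s(250,330)),("bush",c2(193,362),s(313,300)),("handle",c1(716,334),s(177,163)),("motor",(408,197),s(508,85)),("shaft?",(384,222),s(430,142))]:
    X,e=tri(a,b); print(n,X.round(4),round(e,4))
for X in ([.454,-.2075,.063],[.5395,-.4006,.04],[.445,.0205,.069]): p=proj(X,SC); print(X,(p-[260,230]+.4)*4)
E
```

```text
red [ 0.5177 -0.4003  0.0332] 0.0009
green [ 0.5679 -0.4039  0.0294] 0.0013
s1 [ 0.5047 -0.1855  0.0123] 0.001
s2 [ 0.4869 -0.2546  0.012 ] 0.0015
s3 [ 0.4054 -0.2329  0.0122] 0.001
s4 [ 0.4239 -0.1634  0.0122] 0.0017
bush [ 0.4553 -0.2064  0.0561] 0.0009
handle [0.4461 0.021  0.0597] 0.0018
motor [ 0.6401 -0.1981  0.1942] 0.023
shaft? [ 0.598  -0.1398  0.1228] 0.0064
[0.454, -0.2075, 0.063] [311.50276942 293.58863353]
[0.5395, -0.4006, 0.04] [545.38140995 426.82142375]
[0.445, 0.0205, 0.069] [176.75209741 153.86734731]
```

Request:
{"fn": "drive_tool", "kwargs": {
  "gripper": [0.6, 0.6, 0.6, 0.6, 0.6],
  "dp": [
    [0.001, 0.0005, 0.03],
    [0, 0, 0.03],
    [0, 0, 0.0165],
    [0, 0, 0.005],
    [0, 0, 0]
  ],
  "rotation": [
    [0, 0, 0.5],
    [0, 0, 0],
    [0, 0, 0],
    [0, 0, 0],
    [0, 0, 0]
  ]
}}

```text
time_s: 3.15
position: [0.4453, 0.0204, 0.0527]
eef_rot: [-179.9, -0.0, 117.2]
contact_force: [0.7, 0.5, 0.2]
finger_gap: 0.0551
grasp_force: 0.0
```

Request:
{"fn": "drive_tool", "kwargs": {
  "gripper": [0, 0, 0, 0, 0],
  "dp": [
    [0, 0, 0],
    [0, 0, 0],
    [0, 0, 0],
    [0, 0, 0],
    [0, 0, 0]
  ],
  "rotation": [
    [0, 0, 0],
    [0, 0, 0],
    [0, 0, 0],
    [0, 0, 0],
    [0, 0, 0]
  ],
  "grip_force": 15
}}

```text
time_s: 3.65
position: [0.4459, 0.0204, 0.0534]
eef_rot: [180.0, 0.0, 117.4]
contact_force: [1.0, 0.8, 0.4]
finger_gap: 0.0173
grasp_force: 2.0
```

Request:
{"fn": "drive_tool", "kwargs": {
  "gripper": [0, 0, 0, 0, 0],
  "dp": [
    [0, 0, 0],
    [0, 0, 0],
    [0, 0, 0],
    [0, 0, 0],
    [0, 0, 0]
  ],
  "rotation": [
    [0, 0, 0],
    [0, 0, -8],
    [0, 0, -8],
    [0, 0, -8],
    [0, 0, -8]
  ]
}}

```text
time_s: 4.15
position: [0.4473, 0.0209, 0.0535]
eef_rot: [179.9, 0.1, 149.7]
contact_force: [4.0, 4.3, -1.9]
finger_gap: 0.0141
grasp_force: 15.0
```

Request:
{"fn": "drive_tool", "kwargs": {
  "gripper": [0, 0, 0, 0, 0],
  "dp": [
    [0, 0, 0],
    [0, 0, 0],
    [0, 0, 0],
    [0, 0, 0],
    [0, 0, 0]
  ],
  "rotation": [
    [0, 0, -8],
    [0, 0, -8],
    [0, 0, -8],
    [0, 0, -8],
    [0, 0, -8]
  ]
}}

```text
time_s: 4.65
position: [0.4474, 0.0212, 0.0535]
eef_rot: [180.0, 0.2, -170.3]
contact_force: [4.6, 7.2, -3.0]
finger_gap: 0.0142
grasp_force: 15.0
```

Request:
{"fn": "drive_tool", "kwargs": {
  "gripper": [0, 0, 0, 0, 0],
  "dp": [
    [0, 0, 0],
    [0, 0, 0],
    [0, 0, 0],
    [0, 0, 0],
    [0, 0, 0]
  ],
  "rotation": [
    [0, 0, -8],
    [0, 0, -3],
    [0, 0, 0],
    [0, 0, 0],
    [0, 0, 0]
  ]
}}

```text
time_s: 5.15
position: [0.4473, 0.0212, 0.0535]
eef_rot: [180.0, 0.2, -159.7]
contact_force: [4.3, 7.8, -2.3]
finger_gap: 0.0139
grasp_force: 15.1
```

```bash
python3 - <<'E'
from h import *
s=get_state();print(s["torque"],s["contact_force"],s["finger_gap"],s["grasp_force"],s["qpos"][5]);go(.4455,.0205,.2,197)
E
```

```text
[ 1.2754388  -0.77819141 -0.2977604 ] [ 4.33895127  7.75045899 -2.28729186] 0.013860625477785387 15.110743045806885 -107.93770046449022
at [0.4473 0.0212 0.0535] [ 180.     0.2 -159.7] dp [ 0.0015  0.     -0.1465] rot [0.03 0.19 3.3 ] F [ 4.3  7.8 -2.3] t 5.15
```

Request:
{"fn": "drive_tool", "kwargs": {
  "gripper": [0.6, 0.6, 0.6, 0.6, 0.6],
  "dp": [
    [0, 0, 0],
    [0, 0, 0],
    [0, 0, -0.01],
    [0, 0, -0.045],
    [0, 0, -0.045]
  ],
  "rotation": [
    [0, 0, 0],
    [0, 0, 0],
    [0, 0, 0],
    [0, 0, 0],
    [0, 0, 0]
  ]
}}

```text
time_s: 5.65
position: [0.4445, 0.0202, 0.1542]
eef_rot: [180.0, -0.2, -159.6]
contact_force: [1.5, -0.3, -0.5]
finger_gap: 0.0519
grasp_force: 0.0
```

Request:
{"fn": "drive_tool", "kwargs": {
  "gripper": [0.6, 0.6, 0.6, 0.6, 0.6],
  "dp": [
    [0, 0, -0.025],
    [0, 0, 0],
    [0, 0, 0],
    [0, 0, 0],
    [0, 0, 0]
  ],
  "rotation": [
    [0, 0, 8],
    [0, 0, 8],
    [0, 0, 8],
    [0, 0, 0],
    [0, 0, 0]
  ]
}}

```text
time_s: 6.15
position: [0.4455, 0.0203, 0.1784]
eef_rot: [-180.0, 0.0, 176.6]
contact_force: [1.1, 0.0, 0.5]
finger_gap: 0.0552
grasp_force: 0.0
```

```bash
python3 - <<'E'
from h import *
go(.5395,-.4006,.1,176.5)
E
```

```text
at [0.4455 0.0203 0.1784] [-180.     0.   176.6] dp [-0.1186 -0.4146  0.0785] rot [-0.01  0.    0.12] F [1.1 0.  0.5] t 6.15
```

Request:
{"fn": "drive_tool", "kwargs": {
  "gripper": [0.6, 0.6, 0.6, 0.6, 0.6],
  "dp": [
    [-0.0132, -0.0461, 0],
    [-0.0132, -0.0461, 0],
    [-0.0132, -0.0461, 0],
    [-0.0132, -0.0461, 0],
    [-0.0132, -0.0461, 0]
  ],
  "rotation": [
    [0, 0, 0],
    [0, 0, 0],
    [0, 0, 0],
    [0, 0, 0],
    [0, 0, 0]
  ]
}}

```text
time_s: 6.65
position: [0.4969, -0.2158, 0.178]
eef_rot: [180.0, -0.0, 176.6]
contact_force: [1.1, 0.9, -0.5]
finger_gap: 0.0554
grasp_force: 0.0
```

Request:
{"fn": "drive_tool", "kwargs": {
  "gripper": [0.6, 0.6, 0.6, 0.6, 0.6],
  "dp": [
    [-0.0132, -0.0461, 0],
    [-0.0132, -0.0461, 0],
    [-0.0132, -0.0461, 0],
    [-0.0132, -0.0461, 0.04],
    [0, 0, 0.04]
  ],
  "rotation": [
    [0, 0, 0],
    [0, 0, 0],
    [0, 0, 0],
    [0, 0, 0],
    [0, 0, 0]
  ]
}}

```text
time_s: 7.15
position: [0.538, -0.3977, 0.1067]
eef_rot: [-179.8, 0.3, 176.5]
contact_force: [0.5, -0.1, -0.7]
finger_gap: 0.0553
grasp_force: 0.0
```

```bash
python3 - <<'E'
from h import *
a=camera("scene")["color"][:,:,::-1]; b=camera("top")["color"][:,:,::-1]
cv2.imwrite("pics/m1.png",np.hstack([cv2.resize(a[260:390,270:400],(400,400),interpolation=cv2.INTER_CUBIC),cv2.resize(b[215:335,280:400],(400,400),interpolation=cv2.INTER_CUBIC)]))
go(.5395,-.4006,.013,176.5)
E
```

```text
at [ 0.5325 -0.3905  0.1003] [179.7  -0.5 176.5] dp [-0.0083 -0.0102  0.0872] rot [ 0.31 -0.48 -0.02] F [-1.7  0.9 -0.3] t 7.25
```

View pics/m1.png

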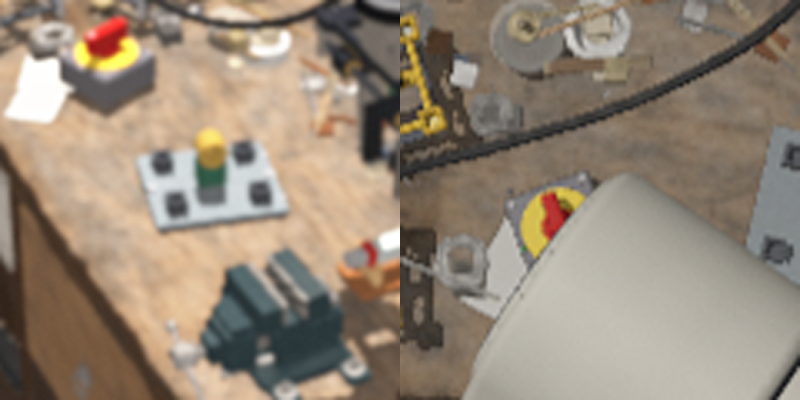

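The handle has turned to off: it points vertically in the top crop. I'll recheck the pose before descending.

Request:
{"fn": "drive_tool", "kwargs": {
  "gripper": [0.6, 0.6, 0.6],
  "dp": [
    [0, 0, 0],
    [0, 0, 0],
    [0, 0, 0]
  ],
  "rotation": [
    [0, 0, 0],
    [0, 0, 0],
    [0, 0, 0]
  ]
}}

```text
time_s: 7.55
position: [0.5372, -0.3919, 0.1084]
eef_rot: [-179.9, 0.1, 176.5]
contact_force: [-0.6, 1.2, 0.9]
finger_gap: 0.0554
grasp_force: 0.0
```

```bash
python3 - <<'E'
from h import *
go(.5395,-.4006,.013,176.5)
E
```

```text
at [ 0.5372 -0.3919  0.1084] [-1.799e+02  1.000e-01  1.765e+02] dp [-0.0025 -0.0084  0.0955] rot [-0.09  0.15 -0.02] F [-0.6  1.2  0.9] t 7.55
```

Request:
{"fn": "drive_tool", "kwargs": {
  "gripper": [0.6, 0.6, 0.6, 0.6, 0.6],
  "dp": [
    [-0.0025, -0.0086, 0.02],
    [0, 0, 0.03],
    [0, 0, 0.03],
    [0, 0, 0.01],
    [0, 0, 0]
  ],
  "rotation": [
    [0, 0, 0],
    [0, 0, 0],
    [0, 0, 0],
    [0, 0, 0],
    [0, 0, 0]
  ]
}}

```text
time_s: 8.05
position: [0.5378, -0.4, 0.0158]
eef_rot: [180.0, -0.1, 176.4]
contact_force: [-0.3, 0.3, 0.3]
finger_gap: 0.0553
grasp_force: 0.0
```

```bash
python3 - <<'E'
from h import *
go(.5395,-.4006,.013,176.5)
E
```

```text
at [ 0.5378 -0.4     0.0158] [ 1.800e+02 -1.000e-01  1.764e+02] dp [-0.0017 -0.0005  0.0028] rot [ 0.04 -0.06 -0.07] F [-0.3  0.3  0.3] t 8.05
```

Request:
{"fn": "drive_tool", "kwargs": {
  "gripper": [0.6, 0.1, 0.1, 0.1, 0.1],
  "dp": [
    [-0.0017, -0.0005, 0.002],
    [0, 0, 0],
    [0, 0, 0],
    [0, 0, 0],
    [0, 0, 0]
  ],
  "rotation": [
    [0, 0, 0],
    [0, 0, 0],
    [0, 0, 0],
    [0, 0, 0],
    [0, 0, 0]
  ],
  "grip_force": 6
}}

```text
time_s: 8.55
position: [0.5399, -0.4014, 0.0146]
eef_rot: [-180.0, 0.0, 176.4]
contact_force: [-0.0, -0.1, 0.7]
finger_gap: 0.0257
grasp_force: 0.0
```

Request:
{"fn": "drive_tool", "kwargs": {
  "gripper": [0.1, 0.1, 0.1],
  "dp": [
    [0, 0, 0],
    [0, 0, 0],
    [0, 0, 0]
  ],
  "rotation": [
    [0, 0, 0],
    [0, 0, 0],
    [0, 0, 0]
  ]
}}

```text
time_s: 8.85
position: [0.5398, -0.4014, 0.0143]
eef_rot: [-180.0, 0.0, 176.4]
contact_force: [-1.0, -1.0, 3.3]
finger_gap: 0.0179
grasp_force: 6.0
```

```bash
python3 - <<'E'
from h import *
go(.5395,-.4006,.013,176.5);s=get_state();print(s["finger_gap"],s["grasp_force"],s["torque"])
E
```

```text
at [ 0.5398 -0.4014  0.0143] [-180.     0.   176.4] dp [0.0004 0.0008 0.0013] rot [-0.02  0.01 -0.11] F [-1.  -1.   3.3] t 8.85
0.017905411233513975 5.999617427587509 [-0.01093921 -0.00655434 -0.02333145]
```

Request:
{"fn": "drive_tool", "kwargs": {
  "gripper": [0.1, 0.1, 0.1, 0.1, 0.1],
  "dp": [
    [0, 0, 0],
    [0, 0, 0],
    [0, 0, -0.03],
    [0, 0, -0.03],
    [0, 0, -0.03]
  ],
  "rotation": [
    [0, 0, 0],
    [0, 0, 0],
    [0, 0, 0],
    [0, 0, 0],
    [0, 0, 0]
  ],
  "grip_force": 40
}}

```text
time_s: 9.35
position: [0.5392, -0.4007, 0.1042]
eef_rot: [179.9, -0.1, 176.4]
contact_force: [-0.0, 0.3, -1.2]
finger_gap: 0.0178
grasp_force: 40.0
```

```bash
python3 - <<'E'
from h import *
T=[(185+u/5-.4,215+v/5-.4) for u,v in [(275,312),(400,272),(500,250),(600,220),(700,188),(800,160)]]+[(370+u/5-.4,205+v/5-.4) for u,v in [(60,125),(120,80),(170,35),(200,0)]]
S=np.array([(260+u/4-.4,230+v/4-.4) for u,v in [(110,55),(160,85),(230,125),(290,145),(365,152),(430,138),(480,110),(505,85)]])
S=np.vstack([np.linspace(S[i],S[i+1],40) for i in range(7)])
for p in T:
    r=[tri(p,q) for q in S]; i=int(np.argmin([e for _,e in r])); print(np.round(p),r[i][0].round(3),round(r[i][1],4))
go(.4793,-.1156,.1,75)
E
```

```text
[240. 277.] [0.478 0.278 0.033] 0.0213
[265. 269.] [0.488 0.204 0.049] 0.0001
[285. 265.] [0.499 0.145 0.051] 0.0004
[305. 259.] [0.515 0.087 0.051] 0.0004
[325. 252.] [0.531 0.029 0.059] 0.0001
[345. 247.] [ 0.543 -0.03   0.075] 0.0002
[382. 230.] [ 0.58  -0.134  0.123] 0.0001
[394. 221.] [ 0.598 -0.166  0.15 ] 0.0001
[404. 212.] [ 0.615 -0.191  0.18 ] 0.0002
[410. 205.] [ 0.625 -0.204  0.199] 0.0083
at [ 0.5392 -0.4007  0.1042] [ 1.799e+02 -1.000e-01  1.764e+02] dp [0.0777 0.2807 0.0046] rot [-2.0000e-02 -1.2000e-01  1.0139e+02] F [-0.   0.3 -1.2] t 9.35
```

Request:
{"fn": "drive_tool", "kwargs": {
  "gripper": [0.1, 0.1, 0.1, 0.1, 0.1],
  "dp": [
    [0.0288, 0.0236, -0.014],
    [0.0288, 0.0236, -0.014],
    [0.0288, 0.0236, -0.014],
    [0.0288, 0.0236, -0.014],
    [0, 0, 0]
  ],
  "rotation": [
    [0, 0, 0],
    [0, 0, 0],
    [0, 0, 0],
    [0, 0, 0],
    [0, 0, 8.5]
  ]
}}

```text
time_s: 9.85
position: [0.4275, -0.2968, 0.1608]
eef_rot: [179.9, -0.1, 167.9]
contact_force: [0.6, -0.8, -1.0]
finger_gap: 0.0178
grasp_force: 40.0
```

Request:
{"fn": "drive_tool", "kwargs": {
  "gripper": [0.1, 0.1, 0.1, 0.1, 0.1],
  "dp": [
    [0, 0, 0],
    [0, 0, 0],
    [0, 0, 0],
    [0, 0, 0],
    [0, 0, 0]
  ],
  "rotation": [
    [0, 0, 8.5],
    [0, 0, 8.5],
    [0, 0, 8.5],
    [0, 0, 8.5],
    [0, 0, 8.5]
  ]
}}

```text
time_s: 10.35
position: [0.4303, -0.2993, 0.1596]
eef_rot: [-180.0, -0.1, 125.0]
contact_force: [-0.1, -0.4, -1.6]
finger_gap: 0.0173
grasp_force: 40.0
```

Request:
{"fn": "drive_tool", "kwargs": {
  "gripper": [0.1, 0.1, 0.1, 0.1, 0.1],
  "dp": [
    [0, 0, 0],
    [0, 0, 0],
    [0, 0, 0],
    [0, 0, 0],
    [0, 0, 0]
  ],
  "rotation": [
    [0, 0, 8.5],
    [0, 0, 8.5],
    [0, 0, 8.5],
    [0, 0, 8.5],
    [0, 0, 8.5]
  ]
}}

```text
time_s: 10.85
position: [0.4303, -0.2994, 0.1595]
eef_rot: [-180.0, -0.0, 82.5]
contact_force: [-0.8, -0.7, -1.5]
finger_gap: 0.0171
grasp_force: 40.0
```

Request:
{"fn": "drive_tool", "kwargs": {
  "gripper": [0.1, 0.1, 0.1, 0.1, 0.1],
  "dp": [
    [0, 0, 0],
    [0, 0, 0],
    [0, 0, 0],
    [0, 0, 0],
    [0, 0, 0]
  ],
  "rotation": [
    [0, 0, 8.5],
    [0, 0, 8.5],
    [0, 0, 8.5],
    [0, 0, 8.5],
    [0, 0, 8.5]
  ]
}}

```text
time_s: 11.35
position: [0.4304, -0.2994, 0.1596]
eef_rot: [-179.9, 0.0, 40.0]
contact_force: [-0.4, 0.1, -0.9]
finger_gap: 0.0177
grasp_force: 40.0
```

Request:
{"fn": "drive_tool", "kwargs": {
  "gripper": [0.1, 0.1, 0.1, 0.1, 0.1],
  "dp": [
    [0, 0, 0],
    [0, 0, 0],
    [0, 0, 0],
    [0, 0, 0],
    [0, 0, 0]
  ],
  "rotation": [
    [0, 0, 8.5],
    [0, 0, 8.5],
    [0, 0, 8.5],
    [0, 0, 8.5],
    [0, 0, 8.5]
  ]
}}

```text
time_s: 11.85
position: [0.4304, -0.2993, 0.1595]
eef_rot: [-180.0, 0.0, -2.5]
contact_force: [0.4, -0.9, -1.1]
finger_gap: 0.0178
grasp_force: 40.0
```

Request:
{"fn": "drive_tool", "kwargs": {
  "gripper": [0.1, 0.1, 0.1, 0.1, 0.1],
  "dp": [
    [0, 0, 0],
    [0, 0, 0],
    [0, 0, 0],
    [0, 0, 0],
    [0, 0, 0]
  ],
  "rotation": [
    [0, 0, 8.5],
    [0, 0, 8.5],
    [0, 0, 8.5],
    [0, 0, 8.5],
    [0, 0, 8.5]
  ]
}}

```text
time_s: 12.35
position: [0.4304, -0.2994, 0.1595]
eef_rot: [-180.0, 0.1, -45.0]
contact_force: [-0.2, 0.3, -1.1]
finger_gap: 0.0175
grasp_force: 40.0
```

Request:
{"fn": "drive_tool", "kwargs": {
  "gripper": [0.1, 0.1, 0.1, 0.1, 0.1],
  "dp": [
    [0, 0, 0],
    [0, 0, 0],
    [0, 0, 0],
    [0, 0, 0],
    [0, 0, 0]
  ],
  "rotation": [
    [0, 0, 8.5],
    [0, 0, 8.5],
    [0, 0, 8.5],
    [0, 0, 8.5],
    [0, 0, 8.5]
  ]
}}

```text
time_s: 12.85
position: [0.4304, -0.2994, 0.1596]
eef_rot: [180.0, 0.0, -87.5]
contact_force: [-0.5, 1.2, -1.2]
finger_gap: 0.0177
grasp_force: 40.0
```

```bash
python3 - <<'E'
from h import *
s=get_state();go(.4301,-.2992,.0313,-105);print(s["finger_gap"],s["qpos"][5])
E
```

```text
at [ 0.4304 -0.2994  0.1596] [180.    0.  -87.5] dp [-1.000e-04  2.000e-04  1.283e-01] rot [ 0.04  0.04 17.53] F [-0.5  1.2 -1.2] t 12.85
0.017718345375517492 142.4640425263277
```

Finish the turn and descend to bore height.

Request:
{"fn": "drive_tool", "kwargs": {
  "gripper": [0.1, 0.1, 0.1, 0.1, 0.1],
  "dp": [
    [0, 0, 0],
    [0, 0, 0],
    [0, 0, 0.04],
    [0, 0, 0.045],
    [0, 0, 0.035]
  ],
  "rotation": [
    [0, 0, 8.5],
    [0, 0, 8.5],
    [0, 0, 0.5],
    [0, 0, 0],
    [0, 0, 0]
  ]
}}

```text
time_s: 13.35
position: [0.4299, -0.299, 0.038]
eef_rot: [179.9, 0.0, -104.6]
contact_force: [-0.7, -0.2, -1.2]
finger_gap: 0.0172
grasp_force: 40.0
```

Request:
{"fn": "drive_tool", "kwargs": {
  "gripper": [0.1, 0.1, 0.1],
  "dp": [
    [0, 0, 0.0085],
    [0, 0, 0],
    [0, 0, 0]
  ],
  "rotation": [
    [0, 0, 0],
    [0, 0, 0],
    [0, 0, 0]
  ]
}}

```text
time_s: 13.65
position: [0.4315, -0.3003, 0.0327]
eef_rot: [-179.9, -0.0, -104.6]
contact_force: [0.2, -0.4, -0.3]
finger_gap: 0.0178
grasp_force: 40.0
```

```bash
python3 - <<'E'
from h import *
go(.4301,-.2992,.0313,-105)
a=camera("scene")["color"][:,:,::-1]; b=camera("top")["color"][:,:,::-1]
cv2.imwrite("pics/m2.png",np.hstack([cv2.resize(a[280:380,290:390],(400,400),interpolation=cv2.INTER_CUBIC),cv2.resize(b[225:325,375:475],(400,400),interpolation=cv2.INTER_CUBIC)]))
E
```

```text
at [ 0.4315 -0.3003  0.0327] [-179.9   -0.  -104.6] dp [-0.0007  0.0016  0.0014] rot [-0.08 -0.03  0.39] F [ 0.2 -0.4 -0.3] t 13.65
```

View pics/m2.png

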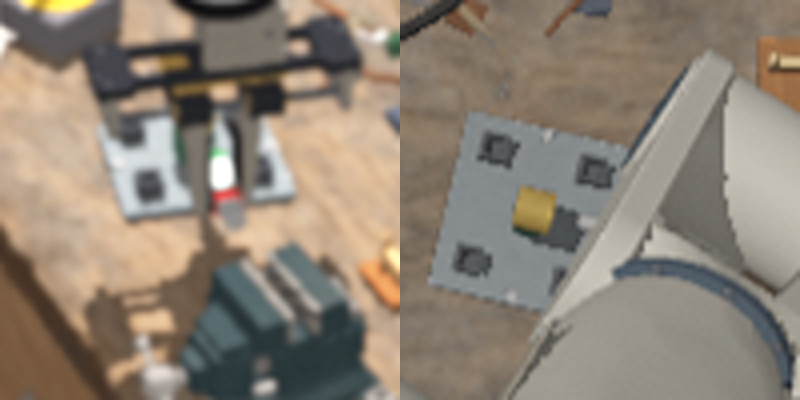

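The gripper holds the gauge with its go nose (top crop about 585,222) in line with the bush (535,212). I'll correct the pose and advance.

Request:
{"fn": "drive_tool", "kwargs": {
  "gripper": [0.1, 0.1, 0.1, 0.1, 0.1],
  "dp": [
    [-0.0007, 0.0016, 0.0014],
    [-0.009, 0, 0],
    [-0.008, 0, 0],
    [-0.006, 0, 0],
    [0, 0, 0]
  ],
  "rotation": [
    [0, 0, 0.4],
    [0, 0, 0],
    [0, 0, 0],
    [0, 0, 0],
    [0, 0, 0]
  ]
}}

```text
time_s: 14.25
position: [0.4369, -0.276, 0.0308]
eef_rot: [-179.8, -0.0, -105.0]
contact_force: [4.5, 1.6, -0.3]
finger_gap: 0.0174
grasp_force: 40.0
```

Request:
{"fn": "drive_tool", "kwargs": {
  "gripper": [0.1, 0.1, 0.1, 0.1, 0.1],
  "dp": [
    [-0.003, 0, 0],
    [-0.003, 0, 0],
    [0, 0, 0],
    [0, 0, 0],
    [0, 0, 0]
  ],
  "rotation": [
    [0, 0, 0],
    [0, 0, 0],
    [0, 0, 0],
    [0, 0, 0],
    [0, 0, 0]
  ]
}}

```text
time_s: 14.75
position: [0.4383, -0.2712, 0.0307]
eef_rot: [-179.8, -0.0, -105.0]
contact_force: [5.5, -1.2, 1.5]
finger_gap: 0.0176
grasp_force: 40.0
```

```bash
cat >> h.py <<'E'
def st():
    s=get_state();p=s["position"];y=np.radians(s["eef_rot"][2]);u=np.array([np.cos(np.radians(75)),np.sin(np.radians(75))]);v=np.array([u[1],-u[0]])
    d=p[:2]-[.4547,-.2074];F=s["contact_force"];print("stand y %.4f x %.4f z %.4f F_y %.1f F_x %.1f F_z %.1f"%(d@u,d@v,p[2],F[:2]@u,F[:2]@v,F[2]),"T",s["torque"].round(2),"yaw",s["eef_rot"].round(1),"gap",round(s["finger_gap"],4),"t",s["time_s"])
E
python3 -c "from h import *;st()"
```

```text
stand y -0.0658 x 0.0007 z 0.0307 F_y 0.3 F_x 5.6 F_z 1.5 T [ 0.05 -0.95 -0.27] yaw [-179.8   -0.  -105. ] gap 0.0176 t 14.75
```

Request:
{"fn": "drive_tool", "kwargs": {
  "gripper": [0.1, 0.1, 0.1, 0.1, 0.1],
  "dp": [
    [0, -0.0012, 0],
    [-0.005, 0, 0],
    [-0.005, 0, 0],
    [0, 0, 0],
    [0, 0, 0]
  ],
  "rotation": [
    [0, 0, 0],
    [0, 0, 0],
    [0, 0, 0],
    [0, 0, 0],
    [0, 0, 0]
  ]
}}

```text
time_s: 15.25
position: [0.4413, -0.261, 0.0304]
eef_rot: [-179.9, 0.0, -105.0]
contact_force: [5.9, 1.2, 3.4]
finger_gap: 0.0176
grasp_force: 40.0
```

```bash
python3 -c "from h import *;st()"
```

```text
stand y -0.0553 x 0.0010 z 0.0304 F_y 2.7 F_x 5.4 F_z 3.4 T [ 0.44 -1.11 -0.27] yaw [-179.9    0.  -105. ] gap 0.0176 t 15.25
```

Request:
{"fn": "drive_tool", "kwargs": {
  "gripper": [0.1, 0.1, 0.1, 0.1, 0.1],
  "dp": [
    [0, -0.0012, -0.0006],
    [-0.005, 0, 0],
    [-0.004, 0, 0],
    [0, 0, 0],
    [0, 0, 0]
  ],
  "rotation": [
    [0, 0, 0],
    [0, 0, 0],
    [0, 0, 0],
    [0, 0, 0],
    [0, 0, 0]
  ]
}}

```text
time_s: 15.75
position: [0.4439, -0.2523, 0.0306]
eef_rot: [180.0, 0.0, -105.0]
contact_force: [3.0, 1.3, 1.3]
finger_gap: 0.0174
grasp_force: 40.0
```

```bash
python3 -c "from h import *;st()"
```

```text
stand y -0.0462 x 0.0012 z 0.0306 F_y 2.0 F_x 2.6 F_z 1.3 T [ 0.48 -0.68 -0.12] yaw [ 180.    0. -105.] gap 0.0174 t 15.75
```

Request:
{"fn": "drive_tool", "kwargs": {
  "gripper": [0.1, 0.1, 0.1, 0.1, 0.1],
  "dp": [
    [0, -0.0006, 0],
    [-0.003, 0, 0],
    [-0.002, 0, 0],
    [0, 0, 0],
    [0, 0, 0]
  ],
  "rotation": [
    [0, 0, 0],
    [0, 0, 0],
    [0, 0, 0],
    [0, 0, 0],
    [0, 0, 0]
  ]
}}

```text
time_s: 16.25
position: [0.4448, -0.2513, 0.0307]
eef_rot: [180.0, -0.3, -104.9]
contact_force: [-8.5, -21.6, -1.6]
finger_gap: 0.0177
grasp_force: 40.0
```

```bash
python3 -c "from h import *;st()"
```

```text
stand y -0.0449 x 0.0018 z 0.0307 F_y -23.0 F_x -2.6 F_z -1.6 T [-3.64  1.39  0.  ] yaw [ 180.    -0.3 -104.9] gap 0.0177 t 16.25
```

Request:
{"fn": "drive_tool", "kwargs": {
  "gripper": [0.1, 0.1, 0.1, 0.1, 0.1],
  "dp": [
    [0.001, 0.0005, 0],
    [0, 0, 0],
    [0, 0, 0],
    [0, 0, 0],
    [0, 0, 0]
  ],
  "rotation": [
    [0, 0, 0],
    [0, 0, 0],
    [0, 0, 0],
    [0, 0, 0],
    [0, 0, 0]
  ]
}}

```text
time_s: 16.75
position: [0.4447, -0.2513, 0.0307]
eef_rot: [-180.0, -0.2, -104.9]
contact_force: [-3.1, -15.9, -2.0]
finger_gap: 0.0176
grasp_force: 40.0
```

Request:
{"fn": "drive_tool", "kwargs": {
  "gripper": [0.1, 0.1, 0.1, 0.1, 0.1],
  "dp": [
    [0.005, 0, 0],
    [0.01, 0, 0],
    [0.015, 0, 0],
    [0.015, 0, 0],
    [0.015, 0, 0]
  ],
  "rotation": [
    [0, 0, 0],
    [0, 0, 0],
    [0, 0, 0],
    [0, 0, 0],
    [0, 0, 0]
  ]
}}

```text
time_s: 17.25
position: [0.4287, -0.3082, 0.0305]
eef_rot: [179.9, 0.0, -105.0]
contact_force: [-0.3, 0.2, -1.6]
finger_gap: 0.0177
grasp_force: 40.0
```

```bash
python3 -c "from h import *;st()"
```

```text
stand y -0.1041 x 0.0009 z 0.0305 F_y 0.1 F_x -0.4 F_z -1.6 T [ 0.1  -0.04 -0.03] yaw [ 179.9    0.  -105. ] gap 0.0177 t 17.25
```

Request:
{"fn": "drive_tool", "kwargs": {
  "gripper": [0.1, 0.1, 0.1, 0.1, 0.1],
  "dp": [
    [0.02, 0, -0.02],
    [0, 0, -0.04],
    [0, 0, -0.04],
    [0, 0, 0],
    [0, 0, 0]
  ],
  "rotation": [
    [0, 0, 0],
    [0, 0, 0],
    [0, 0, -8.5],
    [0, 0, -8.5],
    [0, 0, -8.5]
  ]
}}

```text
time_s: 17.75
position: [0.4244, -0.3279, 0.1322]
eef_rot: [-179.9, -0.1, -79.2]
contact_force: [-0.2, 0.7, -1.4]
finger_gap: 0.0174
grasp_force: 40.0
```

Request:
{"fn": "drive_tool", "kwargs": {
  "gripper": [0.1, 0.1, 0.1, 0.1, 0.1],
  "dp": [
    [0, 0, 0],
    [0, 0, 0],
    [0, 0, 0],
    [0, 0, 0],
    [0, 0, 0]
  ],
  "rotation": [
    [0, 0, -8.5],
    [0, 0, -8.5],
    [0, 0, -8.5],
    [0, 0, -8.5],
    [0, 0, -8.5]
  ]
}}

```text
time_s: 18.25
position: [0.4236, -0.3271, 0.1305]
eef_rot: [180.0, 0.1, -36.7]
contact_force: [-0.7, -0.6, -1.7]
finger_gap: 0.0174
grasp_force: 40.0
```

Request:
{"fn": "drive_tool", "kwargs": {
  "gripper": [0.1, 0.1, 0.1, 0.1, 0.1],
  "dp": [
    [0, 0, 0],
    [0, 0, 0],
    [0, 0, 0],
    [0, 0, 0],
    [0, 0, 0]
  ],
  "rotation": [
    [0, 0, -8.5],
    [0, 0, -8.5],
    [0, 0, -8.5],
    [0, 0, -8.5],
    [0, 0, -8.5]
  ]
}}

```text
time_s: 18.75
position: [0.4236, -0.3271, 0.1305]
eef_rot: [-180.0, 0.1, 5.8]
contact_force: [-0.5, 0.5, -1.5]
finger_gap: 0.0178
grasp_force: 40.0
```

Request:
{"fn": "drive_tool", "kwargs": {
  "gripper": [0.1, 0.1, 0.1, 0.1, 0.1],
  "dp": [
    [0, 0, 0],
    [0, 0, 0],
    [0, 0, 0],
    [0, 0, 0],
    [0, 0, 0]
  ],
  "rotation": [
    [0, 0, -8.5],
    [0, 0, -8.5],
    [0, 0, -8.5],
    [0, 0, -8.5],
    [0, 0, -8.5]
  ]
}}

```text
time_s: 19.25
position: [0.4236, -0.3271, 0.1305]
eef_rot: [-179.9, 0.0, 48.3]
contact_force: [-0.2, 0.2, -1.6]
finger_gap: 0.018
grasp_force: 40.0
```

Request:
{"fn": "drive_tool", "kwargs": {
  "gripper": [0.1, 0.1, 0.1, 0.1, 0.1],
  "dp": [
    [0, 0, 0],
    [0, 0, 0],
    [0, 0, 0],
    [0, 0, 0],
    [0, 0, 0]
  ],
  "rotation": [
    [0, 0, -8.5],
    [0, 0, -8.5],
    [0, 0, -8.5],
    [0, 0, -1.5],
    [0, 0, 0]
  ]
}}

```text
time_s: 19.75
position: [0.4239, -0.3269, 0.1306]
eef_rot: [-180.0, -0.0, 74.8]
contact_force: [-0.3, 0.4, -0.6]
finger_gap: 0.0177
grasp_force: 40.0
```

```bash
python3 - <<'E'
from h import *
st();u=np.array([.2588,.9659]);v=np.array([.9659,-.2588]);p=np.array([.4547,-.2074])-.105*u+.0015*v;go(p[0],p[1],.0307,75)
E
```

```text
stand y -0.1233 x 0.0012 z 0.1306 F_y 0.3 F_x -0.4 F_z -0.6 T [ 0.02 -0.09 -0.02] yaw [-180.    -0.    74.8] gap 0.0177 t 19.75
at [ 0.4239 -0.3269  0.1306] [-180.    -0.    74.8] dp [0.0183 0.0003 0.0999] rot [-0.03 -0.01 -0.21] F [-0.3  0.4 -0.6] t 19.75
```

Request:
{"fn": "drive_tool", "kwargs": {
  "gripper": [0.1, 0.1, 0.1, 0.1, 0.1],
  "dp": [
    [0.009, 0.0003, 0.04],
    [0.009, 0, 0.04],
    [0, 0, 0.02],
    [0.02, 0, 0],
    [0.018, 0, 0]
  ],
  "rotation": [
    [0, 0, -0.2],
    [0, 0, 0],
    [0, 0, 0],
    [0, 0, 0],
    [0, 0, 0]
  ]
}}

```text
time_s: 20.25
position: [0.4384, -0.2719, 0.0297]
eef_rot: [-179.9, -0.0, 74.9]
contact_force: [-1.2, -0.2, -1.7]
finger_gap: 0.0179
grasp_force: 40.0
```

Request:
{"fn": "drive_tool", "kwargs": {
  "gripper": [0.1, 0.1, 0.1],
  "dp": [
    [0.002, 0, 0],
    [0, 0, 0],
    [0, 0, 0]
  ],
  "rotation": [
    [0, 0, 0],
    [0, 0, 0],
    [0, 0, 0]
  ]
}}

```text
time_s: 20.55
position: [0.4398, -0.2711, 0.031]
eef_rot: [180.0, 0.0, 75.1]
contact_force: [-0.6, -0.1, -1.4]
finger_gap: 0.0174
grasp_force: 40.0
```

```bash
python3 -c "from h import *;st()"
```

```text
stand y -0.0654 x 0.0021 z 0.0310 F_y -0.3 F_x -0.6 F_z -1.4 T [ 0.   -0.02 -0.01] yaw [180.    0.   75.1] gap 0.0174 t 20.55
```

Request:
{"fn": "drive_tool", "kwargs": {
  "gripper": [0.1, 0.1, 0.1, 0.1],
  "dp": [
    [0.003, 0.0005, 0],
    [0.0015, 0, 0],
    [0, 0, 0],
    [0, 0, 0]
  ],
  "rotation": [
    [0, 0, 0],
    [0, 0, 0],
    [0, 0, 0],
    [0, 0, 0]
  ]
}}

```text
time_s: 20.95
position: [0.4413, -0.2663, 0.0308]
eef_rot: [180.0, 0.0, 75.2]
contact_force: [0.3, 0.3, -1.2]
finger_gap: 0.0177
grasp_force: 40.0
```

Request:
{"fn": "drive_tool", "kwargs": {
  "gripper": [0.1, 0.1, 0.1, 0.1],
  "dp": [
    [0.001, 0, 0],
    [0.0005, 0, 0],
    [0, 0, 0],
    [0, 0, 0]
  ],
  "rotation": [
    [0, 0, 0],
    [0, 0, 0],
    [0, 0, 0],
    [0, 0, 0]
  ]
}}

```text
time_s: 21.35
position: [0.4416, -0.2647, 0.0308]
eef_rot: [-180.0, -0.0, 75.2]
contact_force: [-0.3, -0.0, -1.4]
finger_gap: 0.0175
grasp_force: 40.0
```

```bash
python3 -c "from h import *;st()"
```

```text
stand y -0.0587 x 0.0022 z 0.0308 F_y -0.1 F_x -0.3 F_z -1.4 T [-0.05 -0.05 -0.01] yaw [-180.    -0.    75.2] gap 0.0175 t 21.35
```

Request:
{"fn": "drive_tool", "kwargs": {
  "gripper": [0.1, 0.1, 0.1, 0.1],
  "dp": [
    [0.001, 0.0006, 0],
    [0.001, 0, 0],
    [0, 0, 0],
    [0, 0, 0]
  ],
  "rotation": [
    [0, 0, -0.2],
    [0, 0, 0],
    [0, 0, 0],
    [0, 0, 0]
  ]
}}

```text
time_s: 21.75
position: [0.4428, -0.2631, 0.0308]
eef_rot: [180.0, 0.0, 75.4]
contact_force: [-0.3, -2.2, -1.2]
finger_gap: 0.0177
grasp_force: 40.0
```

```bash
python3 -c "from h import *;st()"
```

```text
stand y -0.0569 x 0.0029 z 0.0308 F_y -2.2 F_x 0.3 F_z -1.2 T [-0.45  0.03 -0.04] yaw [180.    0.   75.4] gap 0.0177 t 21.75
```

Request:
{"fn": "drive_tool", "kwargs": {
  "gripper": [0.1, 0.1, 0.1, 0.1],
  "dp": [
    [-0.001, -0.0013, 0],
    [0.001, 0, 0],
    [0.001, 0, 0],
    [0, 0, 0]
  ],
  "rotation": [
    [0, 0, 0.4],
    [0, 0, 0],
    [0, 0, 0],
    [0, 0, 0]
  ]
}}

```text
time_s: 22.15
position: [0.4414, -0.2625, 0.0308]
eef_rot: [-180.0, 0.1, 75.1]
contact_force: [-3.4, -8.3, -1.3]
finger_gap: 0.0175
grasp_force: 40.0
```

Request:
{"fn": "drive_tool", "kwargs": {
  "gripper": [0.1, 0.1, 0.1, 0.1, 0.1],
  "dp": [
    [0, 0, 0],
    [0, 0, 0],
    [0, 0, 0],
    [0, 0, 0],
    [0, 0, 0]
  ],
  "rotation": [
    [0, 0, 0],
    [0, 0, 0],
    [0, 0, 0],
    [0, 0, 0],
    [0, 0, 0]
  ]
}}

```text
time_s: 22.65
position: [0.4414, -0.2625, 0.0308]
eef_rot: [-180.0, 0.1, 75.0]
contact_force: [-3.9, -8.2, -1.4]
finger_gap: 0.0175
grasp_force: 40.0
```

```bash
python3 -c "from h import *;st()"
```

```text
stand y -0.0567 x 0.0014 z 0.0308 F_y -8.9 F_x -1.7 F_z -1.4 T [-1.36  0.59  0.14] yaw [-1.8e+02  1.0e-01  7.5e+01] gap 0.0175 t 22.65
```

Request:
{"fn": "drive_tool", "kwargs": {
  "gripper": [0.1, 0.1, 0.1, 0.1, 0.1],
  "dp": [
    [-0.015, 0, 0],
    [-0.03, 0, -0.01],
    [-0.025, 0, -0.035],
    [0, 0, -0.04],
    [0, 0, -0.03]
  ],
  "rotation": [
    [0, 0, 0],
    [0, 0, 0],
    [0, 0, 0],
    [0, 0, 0],
    [0, 0, -8.4]
  ]
}}

```text
time_s: 23.15
position: [0.4235, -0.3307, 0.1478]
eef_rot: [179.9, 0.0, 83.3]
contact_force: [0.2, 0.5, -0.4]
finger_gap: 0.018
grasp_force: 40.0
```

Request:
{"fn": "drive_tool", "kwargs": {
  "gripper": [0.1, 0.1, 0.1, 0.1, 0.1],
  "dp": [
    [0, 0, 0],
    [0, 0, 0],
    [0, 0, 0],
    [0, 0, 0],
    [0, 0, 0]
  ],
  "rotation": [
    [0, 0, -8.5],
    [0, 0, -8.5],
    [0, 0, -8.5],
    [0, 0, -8.5],
    [0, 0, -8.5]
  ]
}}

```text
time_s: 23.65
position: [0.4233, -0.3296, 0.1457]
eef_rot: [180.0, -0.0, 126.2]
contact_force: [0.3, 0.3, -0.8]
finger_gap: 0.0174
grasp_force: 40.0
```

Request:
{"fn": "drive_tool", "kwargs": {
  "gripper": [0.1, 0.1, 0.1, 0.1, 0.1],
  "dp": [
    [0, 0, 0],
    [0, 0, 0],
    [0, 0, 0],
    [0, 0, 0],
    [0, 0, 0]
  ],
  "rotation": [
    [0, 0, -8.5],
    [0, 0, -8.5],
    [0, 0, -8.5],
    [0, 0, -8.5],
    [0, 0, -8.5]
  ]
}}

```text
time_s: 24.15
position: [0.4234, -0.3296, 0.1457]
eef_rot: [180.0, -0.0, 168.7]
contact_force: [-0.2, -0.1, -1.6]
finger_gap: 0.0176
grasp_force: 40.0
```

Request:
{"fn": "drive_tool", "kwargs": {
  "gripper": [0.1, 0.1, 0.1],
  "dp": [
    [0, 0, 0],
    [0, 0, 0],
    [0, 0, 0]
  ],
  "rotation": [
    [0, 0, -8],
    [0, 0, 0],
    [0, 0, 0]
  ]
}}

```text
time_s: 24.45
position: [0.4234, -0.3295, 0.1457]
eef_rot: [180.0, 0.0, 176.1]
contact_force: [-1.1, -0.8, -1.3]
finger_gap: 0.0179
grasp_force: 40.0
```

```bash
python3 - <<'E'
from h import *
go(.5397,-.4012,.0143,176.4);print(get_state()["finger_gap"])
E
```

```text
at [ 0.4234 -0.3295  0.1457] [180.    0.  176.1] dp [-0.1208 -0.0637  0.1314] rot [ 0.01  0.   -0.27] F [-1.1 -0.8 -1.3] t 24.45
0.017934594169863118
```

Request:
{"fn": "drive_tool", "kwargs": {
  "gripper": [0.1, 0.1, 0.1, 0.1, 0.1],
  "dp": [
    [-0.0302, -0.0159, 0],
    [-0.0302, -0.0159, 0],
    [-0.0302, -0.0159, 0],
    [-0.0302, -0.016, 0],
    [0, 0, 0.03]
  ],
  "rotation": [
    [0, 0, -0.3],
    [0, 0, 0],
    [0, 0, 0],
    [0, 0, 0],
    [0, 0, 0]
  ]
}}

```text
time_s: 24.95
position: [0.5464, -0.4041, 0.1193]
eef_rot: [-179.7, 0.5, 176.5]
contact_force: [1.4, -0.9, -2.0]
finger_gap: 0.0176
grasp_force: 40.0
```

Request:
{"fn": "drive_tool", "kwargs": {
  "gripper": [0.1, 0.1, 0.1, 0.1],
  "dp": [
    [0, 0, 0.03],
    [0, 0, 0.03],
    [0, 0, 0],
    [0, 0, 0]
  ],
  "rotation": [
    [0, 0, 0],
    [0, 0, 0],
    [0, 0, 0],
    [0, 0, 0]
  ]
}}

```text
time_s: 25.35
position: [0.5402, -0.3999, 0.0557]
eef_rot: [180.0, -0.1, 176.6]
contact_force: [1.1, -1.1, -1.0]
finger_gap: 0.0178
grasp_force: 40.0
```

```bash
python3 - <<'E'
from h import *
go(.5397,-.4012,.0143,176.4)
E
```

```text
at [ 0.5402 -0.3999  0.0557] [ 1.800e+02 -1.000e-01  1.766e+02] dp [ 0.0004 -0.0013  0.0414] rot [ 0.04 -0.06  0.17] F [ 1.1 -1.1 -1. ] t 25.35
```

Request:
{"fn": "drive_tool", "kwargs": {
  "gripper": [0.1, 0.1, 0.1, 0.1, 0.1],
  "dp": [
    [0.0004, -0.0013, 0.01],
    [0, 0, 0.015],
    [0, 0, 0.01],
    [0, 0, 0.005],
    [0, 0, 0]
  ],
  "rotation": [
    [0, 0, 0.2],
    [0, 0, 0],
    [0, 0, 0],
    [0, 0, 0],
    [0, 0, 0]
  ]
}}

```text
time_s: 25.85
position: [0.5397, -0.401, 0.0151]
eef_rot: [180.0, -0.0, 176.5]
contact_force: [-1.4, -0.2, -0.7]
finger_gap: 0.0174
grasp_force: 40.0
```

```bash
python3 - <<'E'
from h import *
go(.5397,-.4012,.0143,176.4)
E
```

```text
at [ 0.5397 -0.401   0.0151] [180.   -0.  176.5] dp [-0.     -0.0002  0.0008] rot [ 0.03 -0.04  0.08] F [-1.4 -0.2 -0.7] t 25.85
```

Request:
{"fn": "drive_tool", "kwargs": {
  "gripper": [0.1, 0.5, 0.5, 0.5, 0.5],
  "dp": [
    [0, -0.0002, 0.0008],
    [0, 0, 0],
    [0, 0, 0],
    [0, 0, 0],
    [0, 0, -0.02]
  ],
  "rotation": [
    [0, 0, 0],
    [0, 0, 0],
    [0, 0, 0],
    [0, 0, 0],
    [0, 0, 0]
  ]
}}

```text
time_s: 26.35
position: [0.5384, -0.4003, 0.0329]
eef_rot: [179.9, -0.2, 176.5]
contact_force: [-0.6, -0.8, 0.2]
finger_gap: 0.0456
grasp_force: 0.0
```

Request:
{"fn": "drive_tool", "kwargs": {
  "gripper": [0.5, 0.5, 0.5, 0.5, 0.5],
  "dp": [
    [0, 0, -0.045],
    [0, 0, -0.045],
    [0, 0, -0.045],
    [0, 0, -0.03],
    [0, 0, 0]
  ],
  "rotation": [
    [0, 0, 0],
    [0, 0, 0],
    [0, 0, 0],
    [0, 0, 0],
    [0, 0, 0]
  ]
}}

```text
time_s: 26.85
position: [0.5423, -0.4031, 0.2058]
eef_rot: [-179.7, 0.4, 176.5]
contact_force: [1.0, -1.4, 0.0]
finger_gap: 0.0461
grasp_force: 0.0
```

```bash
python3 - <<'E'
from h import *
go(.4091,.2077,.13,94.5)
E
```

```text
at [ 0.5423 -0.4031  0.2058] [-179.7    0.4  176.5] dp [0.1709 0.6019 0.0716] rot [7.000e-02 5.500e-01 8.199e+01] F [ 1.  -1.4  0. ] t 26.85
```

Request:
{"fn": "drive_tool", "kwargs": {
  "gripper": [0.5, 0.5, 0.5, 0.5, 0.5],
  "dp": [
    [0.0122, 0.043, 0],
    [0.0122, 0.043, 0],
    [0.0122, 0.043, 0],
    [0.0122, 0.043, 0],
    [0.0122, 0.043, 0]
  ],
  "rotation": [
    [0, 0, 0],
    [0, 0, 0],
    [0, 0, 0],
    [0, 0, 0],
    [0, 0, 0]
  ]
}}

```text
time_s: 27.35
position: [0.4911, -0.1814, 0.1992]
eef_rot: [180.0, -0.0, 176.5]
contact_force: [0.5, 0.3, -0.4]
finger_gap: 0.046
grasp_force: 0.0
```

Request:
{"fn": "drive_tool", "kwargs": {
  "gripper": [0.5, 0.5, 0.5, 0.5, 0.5],
  "dp": [
    [0.0122, 0.043, 0],
    [0.0122, 0.043, 0],
    [0.0122, 0.043, 0],
    [0.0122, 0.043, 0],
    [0.0122, 0.043, 0]
  ],
  "rotation": [
    [0, 0, 0],
    [0, 0, 0],
    [0, 0, 0],
    [0, 0, 0],
    [0, 0, 0]
  ]
}}

```text
time_s: 27.85
position: [0.4434, 0.0368, 0.1994]
eef_rot: [-180.0, -0.0, 176.5]
contact_force: [0.0, 0.7, 0.6]
finger_gap: 0.0456
grasp_force: 0.0
```

Request:
{"fn": "drive_tool", "kwargs": {
  "gripper": [0.5, 0.5, 0.5, 0.5, 0.5],
  "dp": [
    [0.0122, 0.043, 0],
    [0.0122, 0.043, 0],
    [0.0122, 0.043, 0],
    [0.0122, 0.043, 0],
    [0, 0, 0]
  ],
  "rotation": [
    [0, 0, 0],
    [0, 0, 0],
    [0, 0, 0],
    [0, 0, 0],
    [0, 0, 8.2]
  ]
}}

```text
time_s: 28.35
position: [0.405, 0.214, 0.1995]
eef_rot: [179.9, -0.0, 168.5]
contact_force: [0.5, 0.3, 0.2]
finger_gap: 0.0462
grasp_force: 0.0
```

Request:
{"fn": "drive_tool", "kwargs": {
  "gripper": [0.5, 0.5, 0.5, 0.5, 0.5],
  "dp": [
    [0, 0, 0],
    [0, 0, 0],
    [0, 0, 0],
    [0, 0, 0],
    [0, 0, 0]
  ],
  "rotation": [
    [0, 0, 8.2],
    [0, 0, 8.2],
    [0, 0, 8.2],
    [0, 0, 8.2],
    [0, 0, 8.2]
  ]
}}

```text
time_s: 28.85
position: [0.4059, 0.2097, 0.1993]
eef_rot: [-179.9, -0.0, 127.0]
contact_force: [-0.5, 0.1, 0.3]
finger_gap: 0.0462
grasp_force: 0.0
```

Request:
{"fn": "drive_tool", "kwargs": {
  "gripper": [0.5, 0.5, 0.5, 0.5, 0.5],
  "dp": [
    [0, 0, 0],
    [0, 0, 0],
    [0, 0, 0],
    [0, 0, 0],
    [0, 0, 0]
  ],
  "rotation": [
    [0, 0, 8.2],
    [0, 0, 8.2],
    [0, 0, 8.2],
    [0, 0, 8.2],
    [0, 0, 0]
  ]
}}

```text
time_s: 29.35
position: [0.4059, 0.2097, 0.1993]
eef_rot: [-180.0, 0.0, 94.4]
contact_force: [-0.7, 0.3, 0.6]
finger_gap: 0.0462
grasp_force: 0.0
```

```bash
python3 - <<'E'
from h import *
go(.4091,.2077,.13,94.5)
a=camera("scene")["color"][:,:,::-1]; b=camera("top")["color"][:,:,::-1]
cv2.imwrite("pics/m3s.png",a);cv2.imwrite("pics/m3t.png",b)
cv2.imwrite("pics/m3.png",np.vstack([cv2.resize(b[205:310,185:385],(800,420),interpolation=cv2.INTER_CUBIC),np.hstack([cv2.resize(b[215:305,430:530],(200,180)),cv2.resize(a[310:370,360:440],(240,180)),cv2.resize(a[220:280,240:400],(360,180))])]))
E
```

```text
at [0.4059 0.2097 0.1993] [-180.     0.    94.4] dp [-0.0022  0.0031  0.0693] rot [-0.05  0.02 -0.13] F [-0.7  0.3  0.6] t 29.35
```

View pics/m3.png

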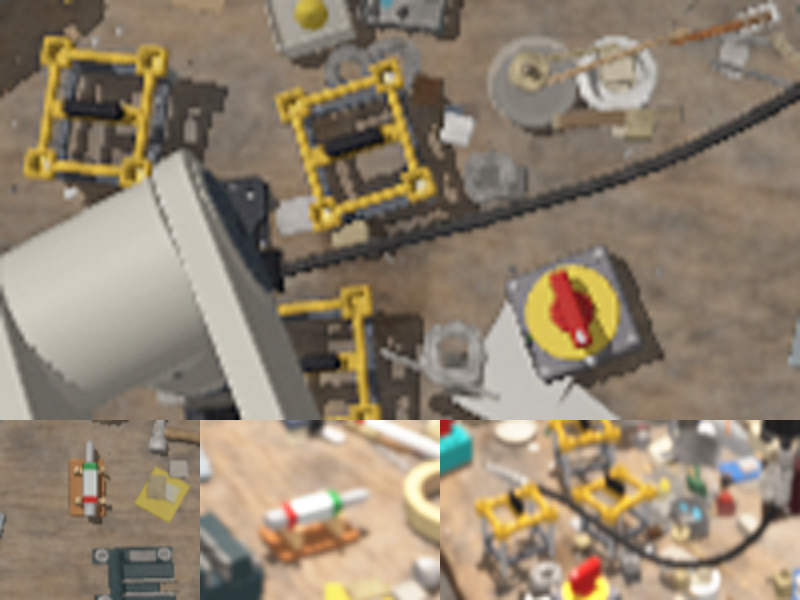

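The picture shows the switch off and the gauge in its cradle. The near and middle frames are unmoved, but the far-left frame has been knocked to about top px (209,232). The near frame's bar is at scene px (273,246).

```bash
python3 - <<'E'
from h import *
hx,hy=.042,.036
m=[(hx,hy),(hx,-hy),(-hx,-hy),(-hx,hy)]
print("far-left",fit([(185+u/4-.4,205+v/4-.4) for u,v in [(57,48),(150,56),(135,175),(40,163)]],[.066]*4,m))
print("mid",fit([(185+u/4-.4,205+v/4-.4) for u,v in [(290,105),(386,74),(420,186),(325,214)]],[.066]*4,m))
print(tri((262,295.4),(273.3,245.7)))
go(.4091,.2077,.055,94.5)
E
```

```text
far-left (array([0.5985, 0.3681]), np.float64(-6.95), np.float64(0.0029))
mid (array([0.5677, 0.176 ]), np.float64(16.62), np.float64(0.0017))
(array([0.40946804, 0.20685924, 0.07450209]), np.float64(0.0006770869174656048))
at [0.406  0.2098 0.1995] [-180.     0.    94.7] dp [-0.0023  0.003   0.1445] rot [-0.04  0.02  0.23] F [-0.  -0.2 -1. ] t 29.45
```

Request:
{"fn": "drive_tool", "kwargs": {
  "gripper": [0.45, 0.45, 0.45, 0.45, 0.45],
  "dp": [
    [-0.0022, 0.0031, 0.045],
    [0, 0, 0.045],
    [0, 0, 0.035],
    [0, 0, 0.018],
    [0, 0, 0.003]
  ],
  "rotation": [
    [0, 0, 0],
    [0, 0, 0],
    [0, 0, 0],
    [0, 0, 0],
    [0, 0, 0]
  ]
}}

```text
time_s: 29.95
position: [0.4079, 0.2071, 0.0518]
eef_rot: [-179.8, 0.1, 94.7]
contact_force: [-0.1, 0.0, 0.1]
finger_gap: 0.0414
grasp_force: 0.0
```

Request:
{"fn": "drive_tool", "kwargs": {
  "gripper": [0, 0, 0, 0, 0],
  "dp": [
    [0, 0, 0],
    [0, 0, 0],
    [0, 0, 0],
    [0, 0, 0],
    [0, 0, 0]
  ],
  "rotation": [
    [0, 0, 0],
    [0, 0, 0],
    [0, 0, 0],
    [0, 0, 0],
    [0, 0, 0]
  ],
  "grip_force": 8
}}

```text
time_s: 30.45
position: [0.4103, 0.2083, 0.0549]
eef_rot: [179.9, -0.0, 94.5]
contact_force: [-0.6, -0.3, 7.1]
finger_gap: 0.0118
grasp_force: 8.0
```

Request:
{"fn": "drive_tool", "kwargs": {
  "gripper": [0, 0, 0],
  "dp": [
    [0, 0, 0],
    [0, 0, 0],
    [0, 0, 0]
  ],
  "rotation": [
    [0, 0, 0],
    [0, 0, 0],
    [0, 0, 0]
  ]
}}

```text
time_s: 30.75
position: [0.4103, 0.2083, 0.0548]
eef_rot: [179.9, -0.0, 94.5]
contact_force: [-1.1, 0.4, 7.5]
finger_gap: 0.0123
grasp_force: 8.0
```

Request:
{"fn": "drive_tool", "kwargs": {
  "gripper": [0, 0, 0, 0, 0],
  "dp": [
    [0, 0, 0],
    [0, 0, 0],
    [0, 0, -0.02],
    [0, 0, -0.04],
    [0, 0, -0.04]
  ],
  "rotation": [
    [0, 0, 0],
    [0, 0, 0],
    [0, 0, 0],
    [0, 0, 0],
    [0, 0, 0]
  ],
  "grip_force": 50
}}

```text
time_s: 31.25
position: [0.4087, 0.2075, 0.1547]
eef_rot: [-179.9, 0.0, 94.5]
contact_force: [0.5, 0.1, -2.7]
finger_gap: 0.0121
grasp_force: 50.0
```

Request:
{"fn": "drive_tool", "kwargs": {
  "gripper": [0, 0, 0],
  "dp": [
    [0, 0, -0.03],
    [0, 0, 0],
    [0, 0, 0]
  ],
  "rotation": [
    [0, 0, 0],
    [0, 0, 0],
    [0, 0, 0]
  ]
}}

```text
time_s: 31.55
position: [0.4095, 0.2079, 0.1839]
eef_rot: [180.0, -0.0, 94.5]
contact_force: [-0.4, 0.3, -1.8]
finger_gap: 0.0119
grasp_force: 50.0
```

```bash
python3 - <<'E'
from h import *
go(.456,-.2077,.1,75);print(get_state()["finger_gap"])
E
```

```text
at [0.4095 0.2079 0.1839] [180.   -0.   94.5] dp [-0.418   0.0137  0.0838] rot [ 0.04 -0.03 19.5 ] F [-0.4  0.3 -1.8] t 31.55
0.011869210518547144
```

Request:
{"fn": "drive_tool", "kwargs": {
  "gripper": [0, 0, 0, 0, 0],
  "dp": [
    [-0.0418, 0.0014, 0],
    [-0.0418, 0.0014, 0],
    [-0.0418, 0.0014, 0],
    [-0.0418, 0.0014, 0],
    [-0.0418, 0.0014, 0]
  ],
  "rotation": [
    [0, 0, 0],
    [0, 0, 0],
    [0, 0, 0],
    [0, 0, 0],
    [0, 0, 0]
  ]
}}

```text
time_s: 32.05
position: [0.4314, -0.0014, 0.182]
eef_rot: [-179.8, -0.0, 94.5]
contact_force: [0.9, -0.5, -1.9]
finger_gap: 0.0119
grasp_force: 50.0
```

Request:
{"fn": "drive_tool", "kwargs": {
  "gripper": [0, 0, 0, 0, 0],
  "dp": [
    [-0.0418, 0.0014, 0],
    [-0.0418, 0.0014, 0],
    [-0.0418, 0.0014, 0],
    [-0.0418, 0.0014, 0],
    [-0.0418, 0.0014, 0]
  ],
  "rotation": [
    [0, 0, 0],
    [0, 0, 0],
    [0, 0, 0],
    [0, 0, 0],
    [0, 0, 0]
  ]
}}

```text
time_s: 32.55
position: [0.4548, -0.2089, 0.1817]
eef_rot: [-179.8, -0.1, 94.5]
contact_force: [1.1, 0.8, -1.9]
finger_gap: 0.0115
grasp_force: 50.0
```

Request:
{"fn": "drive_tool", "kwargs": {
  "gripper": [0, 0, 0, 0, 0],
  "dp": [
    [0, 0, 0.02],
    [0, 0, 0.02],
    [0, 0, 0.02],
    [0, 0, 0],
    [0, 0, 0]
  ],
  "rotation": [
    [0, 0, 6.5],
    [0, 0, 6.5],
    [0, 0, 6.5],
    [0, 0, 0],
    [0, 0, 0]
  ]
}}

```text
time_s: 33.05
position: [0.4552, -0.2071, 0.1227]
eef_rot: [-179.8, -0.0, 75.2]
contact_force: [-0.1, -0.1, -1.3]
finger_gap: 0.0114
grasp_force: 50.0
```

```bash
python3 - <<'E'
from h import *
go(.456,-.2077,.09,75)
a=camera("scene")["color"][:,:,::-1]; b=camera("top")["color"][:,:,::-1]
cv2.imwrite("pics/m4s.png",a);cv2.imwrite("pics/m4t.png",b)
cv2.imwrite("pics/m4.png",np.hstack([cv2.resize(a[270:370,290:390],(400,400),interpolation=cv2.INTER_CUBIC),cv2.resize(b[225:325,355:455],(400,400),interpolation=cv2.INTER_CUBIC)]))
E
```

```text
at [ 0.4552 -0.2071  0.1227] [-179.8   -0.    75.2] dp [-0.0004  0.001   0.0327] rot [-0.19 -0.03  0.18] F [-0.1 -0.1 -1.3] t 33.05
```

View pics/m4.png

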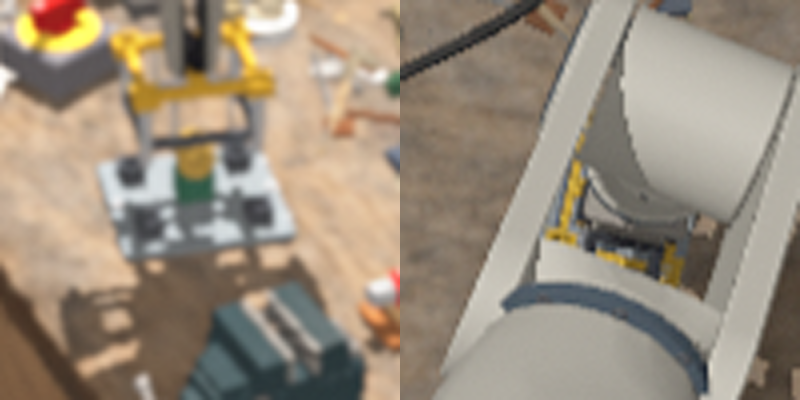

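The frame hangs squarely over the stand (left crop, posts above the sockets). Descending.

Request:
{"fn": "drive_tool", "kwargs": {
  "gripper": [0, 0, 0, 0, 0],
  "dp": [
    [-0.0004, 0.001, 0.015],
    [0, 0, 0.015],
    [0, 0, 0.007],
    [0, 0, 0.005],
    [0, 0, 0]
  ],
  "rotation": [
    [0, 0, 0.2],
    [0, 0, 0],
    [0, 0, 0],
    [0, 0, 0],
    [0, 0, 0]
  ]
}}

```text
time_s: 33.65
position: [0.4572, -0.2083, 0.082]
eef_rot: [-180.0, 0.0, 74.8]
contact_force: [-0.3, 0.2, -2.4]
finger_gap: 0.0113
grasp_force: 50.0
```

```bash
python3 -c "from h import *;st()"
```

```text
stand y -0.0002 x 0.0026 z 0.0820 F_y 0.2 F_x -0.3 F_z -2.4 T [-0.04 -0.06  0.02] yaw [-180.     0.    74.8] gap 0.0113 t 33.65
```

Request:
{"fn": "drive_tool", "kwargs": {
  "gripper": [0, 0, 0, 0, 0],
  "dp": [
    [0, -0.0012, 0.004],
    [0, 0, 0.004],
    [0, 0, 0.004],
    [0, 0, 0.003],
    [0, 0, 0]
  ],
  "rotation": [
    [0, 0, 0],
    [0, 0, 0],
    [0, 0, 0],
    [0, 0, 0],
    [0, 0, 0]
  ]
}}

```text
time_s: 34.15
position: [0.4561, -0.2078, 0.067]
eef_rot: [180.0, -0.0, 74.8]
contact_force: [1.0, 2.0, 1.1]
finger_gap: 0.012
grasp_force: 50.0
```

```bash
python3 -c "from h import *;st()"
```

```text
stand y -0.0001 x 0.0015 z 0.0670 F_y 2.2 F_x 0.4 F_z 1.1 T [ 0.37 -0.2   0.02] yaw [180.   -0.   74.8] gap 0.012 t 34.15
```

Request:
{"fn": "drive_tool", "kwargs": {
  "gripper": [0, 0.4, 0.4, 0.4, 0.4],
  "dp": [
    [0, 0, 0.0015],
    [0, 0, 0],
    [0, 0, 0],
    [0, 0, 0],
    [0, 0, -0.01]
  ],
  "rotation": [
    [0, 0, 0],
    [0, 0, 0],
    [0, 0, 0],
    [0, 0, 0],
    [0, 0, 0]
  ]
}}

```text
time_s: 34.65
position: [0.4551, -0.2077, 0.0748]
eef_rot: [-179.9, -0.0, 74.8]
contact_force: [-0.5, 0.1, -0.4]
finger_gap: 0.0365
grasp_force: 0.0
```

Request:
{"fn": "drive_tool", "kwargs": {
  "gripper": [0.45, 0.45, 0.45, 0.45, 0.45],
  "dp": [
    [0, 0, -0.03],
    [0, 0, -0.04],
    [0, 0, -0.04],
    [0, 0, 0],
    [0, 0, 0]
  ],
  "rotation": [
    [0, 0, 0],
    [0, 0, 0],
    [0, 0, 0],
    [0, 0, -8],
    [0, 0, -8]
  ]
}}

```text
time_s: 35.15
position: [0.4569, -0.2085, 0.1878]
eef_rot: [179.8, 0.1, 91.1]
contact_force: [0.6, 0.4, -0.9]
finger_gap: 0.0415
grasp_force: 0.0
```

Request:
{"fn": "drive_tool", "kwargs": {
  "gripper": [0.45, 0.45, 0.45],
  "dp": [
    [0, 0, 0],
    [0, 0, 0],
    [0, 0, 0]
  ],
  "rotation": [
    [0, 0, -8],
    [0, 0, -7.4],
    [0, 0, 0]
  ]
}}

```text
time_s: 35.45
position: [0.456, -0.208, 0.1861]
eef_rot: [180.0, 0.0, 106.3]
contact_force: [-0.6, 0.0, -0.0]
finger_gap: 0.0415
grasp_force: 0.0
```

```bash
python3 - <<'E'
from h import *
go(.568,.1757,.055,106.2)
E
```

```text
at [ 0.456  -0.208   0.1861] [180.    0.  106.3] dp [0.3369 0.2151 0.131 ] rot [0.02 0.02 0.1 ] F [-0.6  0.  -0. ] t 35.45
```

Request:
{"fn": "drive_tool", "kwargs": {
  "gripper": [0.45, 0.45, 0.45, 0.45, 0.45],
  "dp": [
    [0.0374, 0.0239, 0],
    [0.0374, 0.0239, 0],
    [0.0374, 0.0239, 0],
    [0.0374, 0.0239, 0],
    [0.0374, 0.0239, 0]
  ],
  "rotation": [
    [0, 0, 0],
    [0, 0, 0],
    [0, 0, 0],
    [0, 0, 0],
    [0, 0, 0]
  ]
}}

```text
time_s: 35.95
position: [0.5189, 0.0066, 0.186]
eef_rot: [180.0, 0.0, 105.9]
contact_force: [0.3, 0.6, -0.2]
finger_gap: 0.0418
grasp_force: 0.0
```

Request:
{"fn": "drive_tool", "kwargs": {
  "gripper": [0.45, 0.45, 0.45, 0.45, 0.45],
  "dp": [
    [0.0374, 0.0239, 0],
    [0.0374, 0.0239, 0],
    [0.0374, 0.0239, 0],
    [0.0374, 0.0239, 0],
    [0, 0, 0.03]
  ],
  "rotation": [
    [0, 0, 0],
    [0, 0, 0],
    [0, 0, 0],
    [0, 0, 0],
    [0, 0, 0]
  ]
}}

```text
time_s: 36.45
position: [0.5729, 0.1809, 0.159]
eef_rot: [179.5, -0.1, 106.1]
contact_force: [0.7, 0.0, -0.2]
finger_gap: 0.0408
grasp_force: 0.0
```

Request:
{"fn": "drive_tool", "kwargs": {
  "gripper": [0.45, 0.45, 0.45, 0.45],
  "dp": [
    [0, 0, 0.03],
    [0, 0, 0],
    [0, 0, 0],
    [0, 0, 0]
  ],
  "rotation": [
    [0, 0, 0],
    [0, 0, 0],
    [0, 0, 0],
    [0, 0, 0]
  ]
}}

```text
time_s: 36.85
position: [0.5697, 0.1752, 0.1272]
eef_rot: [179.9, -0.0, 106.1]
contact_force: [0.2, 0.2, -0.5]
finger_gap: 0.0412
grasp_force: 0.0
```

```bash
python3 - <<'E'
from h import *
go(.568,.1757,.056,106.2)
a=camera("scene")["color"][:,:,::-1]; b=camera("top")["color"][:,:,::-1]
cv2.imwrite("pics/m5s.png",a);cv2.imwrite("pics/m5t.png",b)
r=lambda im,s:cv2.resize(im,s,interpolation=cv2.INTER_CUBIC)
cv2.imwrite("pics/m5.png",np.vstack([np.hstack([r(a[215:290,255:355],(400,300)),r(b[205:280,240:340],(400,300))]),np.hstack([r(a[290:365,290:390],(400,300)),r(b[240:315,355:455],(400,300))])]))
E
```

```text
at [0.5697 0.1752 0.1272] [179.9  -0.  106.1] dp [ 0.0009 -0.0017  0.0711] rot [ 0.12 -0.   -0.11] F [ 0.2  0.2 -0.5] t 36.85
```

View pics/m5.png

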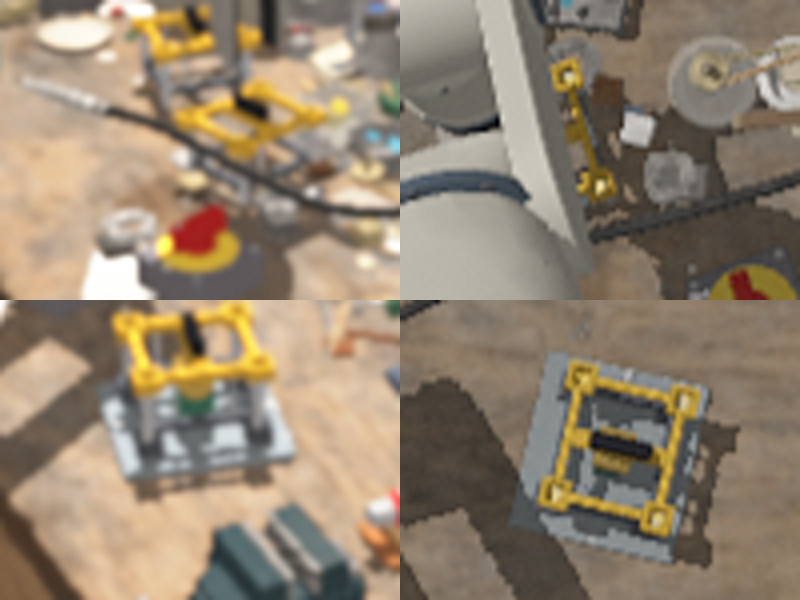

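The first frame is seated in the sockets (lower crops) and the middle frame is unmoved. Descending to grip it.

Request:
{"fn": "drive_tool", "kwargs": {
  "gripper": [0.45, 0.45, 0.45, 0.45, 0.45],
  "dp": [
    [0.0009, -0.0017, 0.025],
    [0, 0, 0.025],
    [0, 0, 0.016],
    [0, 0, 0.005],
    [0, 0, 0]
  ],
  "rotation": [
    [0, 0, 0],
    [0, 0, 0],
    [0, 0, 0],
    [0, 0, 0],
    [0, 0, 0]
  ]
}}

```text
time_s: 37.45
position: [0.567, 0.1755, 0.0548]
eef_rot: [-180.0, 0.0, 106.2]
contact_force: [-0.3, -0.5, 0.1]
finger_gap: 0.0413
grasp_force: 0.0
```

Request:
{"fn": "drive_tool", "kwargs": {
  "gripper": [0, 0, 0, 0, 0],
  "dp": [
    [0, 0, 0],
    [0, 0, 0],
    [0, 0, 0],
    [0, 0, 0],
    [0, 0, 0]
  ],
  "rotation": [
    [0, 0, 0],
    [0, 0, 0],
    [0, 0, 0],
    [0, 0, 0],
    [0, 0, 0]
  ],
  "grip_force": 8
}}

```text
time_s: 37.95
position: [0.5675, 0.1759, 0.0551]
eef_rot: [179.9, -0.0, 106.2]
contact_force: [0.9, -0.2, 4.1]
finger_gap: 0.0119
grasp_force: 8.0
```

Request:
{"fn": "drive_tool", "kwargs": {
  "gripper": [0, 0, 0, 0, 0],
  "dp": [
    [0, 0, 0],
    [0, 0, 0],
    [0, 0, 0],
    [0, 0, 0],
    [0, 0, 0]
  ],
  "rotation": [
    [0, 0, 0],
    [0, 0, 0],
    [0, 0, 0],
    [0, 0, 0],
    [0, 0, 0]
  ],
  "grip_force": 50
}}

```text
time_s: 38.45
position: [0.5675, 0.1759, 0.0551]
eef_rot: [179.9, -0.0, 106.2]
contact_force: [2.4, 0.9, 5.4]
finger_gap: 0.0116
grasp_force: 50.0
```

```bash
python3 - <<'E'
from h import *
go(.45,.16,.21,106.2);print(get_state()["finger_gap"])
E
```

```text
at [0.5675 0.1759 0.0551] [179.9  -0.  106.2] dp [ 0.0175 -0.1171 -0.1551] rot [ 0.08 -0.   -0.01] F [2.4 0.9 5.4] t 38.45
0.011603570285575822
```

Request:
{"fn": "drive_tool", "kwargs": {
  "gripper": [0, 0, 0, 0, 0],
  "dp": [
    [0, 0, -0.02],
    [0, 0, -0.04],
    [0, 0, -0.04],
    [0, 0, 0],
    [0.0044, -0.029, -0.01]
  ],
  "rotation": [
    [0, 0, 0],
    [0, 0, 0],
    [0, 0, 0],
    [0, 0, 0],
    [0, 0, 0]
  ]
}}

```text
time_s: 38.95
position: [0.5396, 0.172, 0.1642]
eef_rot: [179.9, 0.0, 106.2]
contact_force: [-0.3, -0.0, -2.5]
finger_gap: 0.0116
grasp_force: 50.0
```

Request:
{"fn": "drive_tool", "kwargs": {
  "gripper": [0, 0, 0, 0, 0],
  "dp": [
    [0.0044, -0.029, -0.01],
    [0.0044, -0.029, -0.015],
    [0.0043, -0.03, -0.02],
    [0, 0, 0],
    [0, 0, 0]
  ],
  "rotation": [
    [0, 0, 0],
    [0, 0, 0],
    [0, 0, 0],
    [0, 0, 0],
    [0, 0, 0]
  ]
}}

```text
time_s: 39.45
position: [0.4493, 0.1598, 0.209]
eef_rot: [180.0, 0.0, 106.2]
contact_force: [-0.1, -0.9, -2.2]
finger_gap: 0.0115
grasp_force: 50.0
```

```bash
python3 - <<'E'
from h import *
go(.456,-.2077,.21,75);print(get_state()["finger_gap"])
E
```

```text
at [0.4493 0.1598 0.209 ] [180.    0.  106.2] dp [-0.3547 -0.0962 -0.001 ] rot [ 2.000e-02 -0.000e+00  3.121e+01] F [-0.1 -0.9 -2.2] t 39.45
0.011455716613394437
```

Request:
{"fn": "drive_tool", "kwargs": {
  "gripper": [0, 0, 0, 0, 0],
  "dp": [
    [-0.0443, -0.012, 0],
    [-0.0443, -0.012, 0],
    [-0.0443, -0.012, 0],
    [-0.0443, -0.012, 0],
    [-0.0443, -0.012, 0]
  ],
  "rotation": [
    [0, 0, 0],
    [0, 0, 0],
    [0, 0, 0],
    [0, 0, 0],
    [0, 0, 0]
  ]
}}

```text
time_s: 39.95
position: [0.454, -0.0717, 0.2082]
eef_rot: [-179.9, -0.0, 106.2]
contact_force: [1.2, 0.4, -2.4]
finger_gap: 0.0117
grasp_force: 50.0
```

Request:
{"fn": "drive_tool", "kwargs": {
  "gripper": [0, 0, 0, 0, 0],
  "dp": [
    [-0.0443, -0.012, 0],
    [-0.0443, -0.012, 0],
    [-0.0443, -0.012, 0],
    [0, 0, 0],
    [0, 0, 0]
  ],
  "rotation": [
    [0, 0, 0],
    [0, 0, 0],
    [0, 0, 0],
    [0, 0, 7.8],
    [0, 0, 7.8]
  ]
}}

```text
time_s: 40.45
position: [0.4562, -0.2094, 0.2077]
eef_rot: [-179.9, -0.0, 90.1]
contact_force: [-0.1, 0.3, -1.8]
finger_gap: 0.0116
grasp_force: 50.0
```

Request:
{"fn": "drive_tool", "kwargs": {
  "gripper": [0, 0, 0, 0, 0],
  "dp": [
    [0, 0, 0.02],
    [0, 0, 0.02],
    [0, 0, 0.015],
    [0, 0, 0],
    [0, 0, 0]
  ],
  "rotation": [
    [0, 0, 7.8],
    [0, 0, 7.8],
    [0, 0, 0],
    [0, 0, 0],
    [0, 0, 0]
  ]
}}

```text
time_s: 40.95
position: [0.4563, -0.2075, 0.1536]
eef_rot: [-179.9, -0.0, 75.0]
contact_force: [-0.3, 0.8, -1.3]
finger_gap: 0.0113
grasp_force: 50.0
```

```bash
python3 -c "from h import *;st()"
```

```text
stand y 0.0003 x 0.0016 z 0.1536 F_y 0.7 F_x -0.5 F_z -1.3 T [-0.06 -0.12  0.04] yaw [-179.9   -0.    75. ] gap 0.0113 t 40.95
```

Request:
{"fn": "drive_tool", "kwargs": {
  "gripper": [0, 0, 0, 0, 0],
  "dp": [
    [0, 0, 0.01],
    [0, 0, 0.006],
    [0, 0, 0.004],
    [0, 0, 0.004],
    [0, 0, 0.003]
  ],
  "rotation": [
    [0, 0, 0],
    [0, 0, 0],
    [0, 0, 0],
    [0, 0, 0],
    [0, 0, 0]
  ]
}}

```text
time_s: 41.45
position: [0.4562, -0.2073, 0.1272]
eef_rot: [180.0, 0.0, 75.0]
contact_force: [0.7, -0.7, -3.0]
finger_gap: 0.0113
grasp_force: 50.0
```

Request:
{"fn": "drive_tool", "kwargs": {
  "gripper": [0, 0, 0, 0],
  "dp": [
    [0, 0, 0.003],
    [0, 0, 0.002],
    [0, 0, 0],
    [0, 0, 0]
  ],
  "rotation": [
    [0, 0, 0],
    [0, 0, 0],
    [0, 0, 0],
    [0, 0, 0]
  ]
}}

```text
time_s: 41.85
position: [0.4563, -0.2074, 0.123]
eef_rot: [180.0, 0.0, 75.0]
contact_force: [-1.5, 1.7, 3.8]
finger_gap: 0.0119
grasp_force: 50.0
```

```bash
python3 -c "from h import *;st()"
```

```text
stand y 0.0005 x 0.0016 z 0.1230 F_y 1.3 F_x -1.9 F_z 3.8 T [0.18 0.37 0.  ] yaw [180.   0.  75.] gap 0.0119 t 41.85
```

Request:
{"fn": "drive_tool", "kwargs": {
  "gripper": [0.4, 0.4, 0.4, 0.4, 0.4],
  "dp": [
    [0, 0, 0],
    [0, 0, 0],
    [0, 0, 0],
    [0, 0, -0.01],
    [0, 0, -0.03]
  ],
  "rotation": [
    [0, 0, 0],
    [0, 0, 0],
    [0, 0, 0],
    [0, 0, 0],
    [0, 0, 0]
  ]
}}

```text
time_s: 42.35
position: [0.4546, -0.2066, 0.1612]
eef_rot: [-179.7, -0.0, 75.0]
contact_force: [0.1, -0.8, 0.6]
finger_gap: 0.0367
grasp_force: 0.0
```

Request:
{"fn": "drive_tool", "kwargs": {
  "gripper": [0.45, 0.45, 0.45, 0.45],
  "dp": [
    [0, 0, -0.03],
    [0, 0, -0.02],
    [0, 0, 0],
    [0, 0, 0]
  ],
  "rotation": [
    [0, 0, 0],
    [0, 0, -8],
    [0, 0, 0],
    [0, 0, 0]
  ]
}}

```text
time_s: 42.75
position: [0.4562, -0.2073, 0.2126]
eef_rot: [180.0, 0.0, 82.8]
contact_force: [-0.6, 0.8, -1.2]
finger_gap: 0.0417
grasp_force: 0.0
```

```bash
python3 - <<'E'
from h import *
go(.5985,.3681,.13,83.05)
E
```

```text
at [ 0.4562 -0.2073  0.2126] [180.    0.   82.8] dp [0.5887 0.069  0.0826] rot [ 0.05  0.01 -0.24] F [-0.6  0.8 -1.2] t 42.75
```

Request:
{"fn": "drive_tool", "kwargs": {
  "gripper": [0.45, 0.45, 0.45, 0.45, 0.45],
  "dp": [
    [0.0453, 0.0053, 0],
    [0.0453, 0.0053, 0],
    [0.0453, 0.0053, 0],
    [0.0453, 0.0053, 0],
    [0.0453, 0.0053, 0]
  ],
  "rotation": [
    [0, 0, 0],
    [0, 0, 0],
    [0, 0, 0],
    [0, 0, 0],
    [0, 0, 0]
  ]
}}

```text
time_s: 43.25
position: [0.5094, 0.016, 0.211]
eef_rot: [-179.9, 0.0, 82.8]
contact_force: [1.0, -0.7, -0.2]
finger_gap: 0.0415
grasp_force: 0.0
```

Request:
{"fn": "drive_tool", "kwargs": {
  "gripper": [0.45, 0.45, 0.45, 0.45, 0.45],
  "dp": [
    [0.0453, 0.0053, 0],
    [0.0453, 0.0053, 0],
    [0.0453, 0.0053, 0],
    [0.0453, 0.0053, 0],
    [0.0453, 0.0053, 0]
  ],
  "rotation": [
    [0, 0, 0],
    [0, 0, 0],
    [0, 0, 0],
    [0, 0, 0],
    [0, 0, 0]
  ]
}}

```text
time_s: 43.75
position: [0.5634, 0.2374, 0.2106]
eef_rot: [-179.9, 0.1, 82.8]
contact_force: [1.1, -0.5, 0.1]
finger_gap: 0.0411
grasp_force: 0.0
```

Request:
{"fn": "drive_tool", "kwargs": {
  "gripper": [0.45, 0.45, 0.45, 0.45, 0.45],
  "dp": [
    [0.0453, 0.0053, 0],
    [0.0453, 0.0053, 0],
    [0.0453, 0.0053, 0.02],
    [0, 0, 0.03],
    [0, 0, 0]
  ],
  "rotation": [
    [0, 0, 0],
    [0, 0, 0],
    [0, 0, 0],
    [0, 0, 0],
    [0, 0, 0]
  ]
}}

```text
time_s: 44.25
position: [0.5931, 0.368, 0.156]
eef_rot: [-179.6, 0.4, 83.0]
contact_force: [-0.6, -1.1, -0.6]
finger_gap: 0.0413
grasp_force: 0.0
```

```bash
python3 - <<'E'
from h import *
a=camera("scene")["color"][:,:,::-1]; b=camera("top")["color"][:,:,::-1]
go(.5985,.3681,.055,83.05)
r=lambda im,s:cv2.resize(im,s,interpolation=cv2.INTER_CUBIC)
cv2.imwrite("pics/m6.png",np.vstack([np.hstack([r(a[205:280,235:335],(400,300)),r(b[195:270,185:285],(400,300))]),np.hstack([r(a[270:345,290:390],(400,300)),r(b[240:315,355:455],(400,300))])]))
E
```

```text
at [0.5954 0.3678 0.1609] [-1.798e+02  1.000e-01  8.290e+01] dp [0.001  0.0033 0.1059] rot [-0.17  0.15 -0.15] F [ 0.6 -1.1  0.3] t 44.35
```

View pics/m6.png

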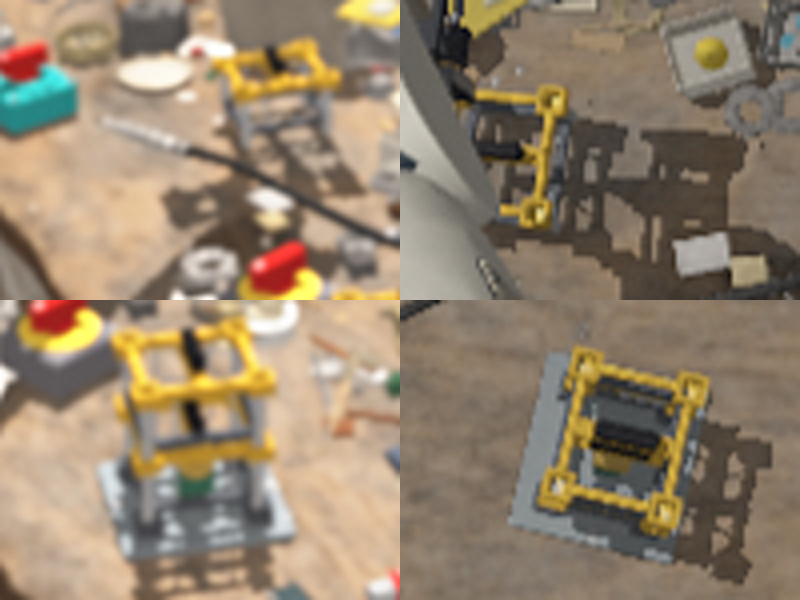

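Two frames are stacked squarely and the third is where I measured it (right corners at crop 552,98 and 537,213). I'll triangulate one corner, then descend.

```bash
python3 - <<'E'
from h import *
print(tri((222.6,219.1),(235+330/4-.4,205+77/4-.4)))
c,s=np.cos(np.radians(-6.95)),np.sin(np.radians(-6.95))
print("pred",.5985+c*.042-s*-.036,.3681+s*.042+c*-.036)
go(.5985,.3681,.055,83.05)
E
```

```text
(array([0.6388635 , 0.32840029, 0.05845666]), np.float64(0.001578801480676054))
pred 0.6358352763008883 0.32728239174649837
at [0.5954 0.3678 0.1609] [-1.798e+02  1.000e-01  8.290e+01] dp [0.001  0.0033 0.1059] rot [-0.17  0.15 -0.15] F [ 0.6 -1.1  0.3] t 44.35
```

Request:
{"fn": "drive_tool", "kwargs": {
  "gripper": [0.45, 0.45, 0.45, 0.45, 0.45],
  "dp": [
    [0.001, 0.0033, 0.03],
    [0, 0, 0.02],
    [0, 0, 0],
    [0, 0, 0],
    [0, 0, 0]
  ],
  "rotation": [
    [0, 0, 0],
    [0, 0, 0],
    [0, 0, 0],
    [0, 0, 0],
    [0, 0, 0]
  ]
}}

```text
time_s: 44.85
position: [0.601, 0.3695, 0.1147]
eef_rot: [179.9, -0.1, 82.9]
contact_force: [-1.0, -0.8, 0.4]
finger_gap: 0.0411
grasp_force: 0.0
```

```bash
python3 - <<'E'
from h import *
go(.5985,.3681,.055,83.05)
E
```

```text
at [0.601  0.3695 0.1147] [ 1.799e+02 -1.000e-01  8.290e+01] dp [-0.0018 -0.0024  0.0597] rot [ 0.12 -0.1  -0.12] F [-1.  -0.8  0.4] t 44.85
```

Request:
{"fn": "drive_tool", "kwargs": {
  "gripper": [0.45, 0.45, 0.45, 0.45, 0.45],
  "dp": [
    [-0.0018, -0.0015, 0.025],
    [0, 0, 0.02],
    [0, 0, 0.01],
    [0, 0, 0.004],
    [0, 0, 0]
  ],
  "rotation": [
    [0, 0, 0],
    [0, 0, 0],
    [0, 0, 0],
    [0, 0, 0],
    [0, 0, 0]
  ]
}}

```text
time_s: 45.35
position: [0.5985, 0.3679, 0.054]
eef_rot: [180.0, -0.0, 83.0]
contact_force: [0.1, 0.7, 0.4]
finger_gap: 0.0414
grasp_force: 0.0
```

Request:
{"fn": "drive_tool", "kwargs": {
  "gripper": [0, 0, 0, 0, 0],
  "dp": [
    [0, 0, 0],
    [0, 0, 0],
    [0, 0, 0],
    [0, 0, 0],
    [0, 0, 0]
  ],
  "rotation": [
    [0, 0, 0],
    [0, 0, 0],
    [0, 0, 0],
    [0, 0, 0],
    [0, 0, 0]
  ],
  "grip_force": 8
}}

```text
time_s: 45.85
position: [0.5985, 0.3679, 0.0539]
eef_rot: [180.0, -0.0, 83.0]
contact_force: [-0.3, -0.2, 2.5]
finger_gap: 0.0118
grasp_force: 8.0
```

Request:
{"fn": "drive_tool", "kwargs": {
  "gripper": [0, 0, 0, 0, 0],
  "dp": [
    [0, 0, 0],
    [0, 0, 0],
    [0, 0, 0],
    [0, 0, 0],
    [0, 0, 0]
  ],
  "rotation": [
    [0, 0, 0],
    [0, 0, 0],
    [0, 0, 0],
    [0, 0, 0],
    [0, 0, 0]
  ],
  "grip_force": 50
}}

```text
time_s: 46.35
position: [0.5986, 0.3679, 0.0539]
eef_rot: [180.0, -0.0, 83.0]
contact_force: [-0.2, -0.1, 5.3]
finger_gap: 0.0117
grasp_force: 50.0
```

```bash
python3 - <<'E'
from h import *
go(.45,.3,.26,83);print(get_state()["finger_gap"])
E
```

```text
at [0.5986 0.3679 0.0539] [180.  -0.  83.] dp [-0.0855 -0.139  -0.2062] rot [ 0.04 -0.03 -0.01] F [-0.2 -0.1  5.3] t 46.35
0.011660033003893948
```

Request:
{"fn": "drive_tool", "kwargs": {
  "gripper": [0, 0, 0, 0, 0],
  "dp": [
    [0, 0, -0.02],
    [0, 0, -0.04],
    [0, 0, -0.04],
    [-0.017, -0.0278, 0],
    [-0.017, -0.0278, 0]
  ],
  "rotation": [
    [0, 0, 0],
    [0, 0, 0],
    [0, 0, 0],
    [0, 0, 0],
    [0, 0, 0]
  ]
}}

```text
time_s: 46.85
position: [0.5385, 0.3407, 0.154]
eef_rot: [180.0, -0.0, 83.0]
contact_force: [-0.6, -0.7, -4.1]
finger_gap: 0.0116
grasp_force: 50.0
```

Request:
{"fn": "drive_tool", "kwargs": {
  "gripper": [0, 0, 0, 0, 0],
  "dp": [
    [-0.017, -0.0278, -0.02],
    [-0.017, -0.0278, -0.03],
    [-0.0175, -0.0278, -0.035],
    [0, 0, 0],
    [0, 0, 0]
  ],
  "rotation": [
    [0, 0, 0],
    [0, 0, 0],
    [0, 0, 0],
    [0, 0, 4],
    [0, 0, 4]
  ]
}}

```text
time_s: 47.35
position: [0.4489, 0.2996, 0.2393]
eef_rot: [180.0, -0.0, 74.8]
contact_force: [0.8, -0.3, -2.9]
finger_gap: 0.0116
grasp_force: 50.0
```

```bash
python3 - <<'E'
from h import *
go(.456,-.2077,.24,75);print(get_state()["finger_gap"])
E
```

```text
at [0.4489 0.2996 0.2393] [180.   -0.   74.8] dp [-0.4878  0.1395 -0.001 ] rot [ 0.03 -0.05 -0.15] F [ 0.8 -0.3 -2.9] t 47.35
0.011587612476465057
```

11 rows of (−0.0443, 0.0127).

Request:
{"fn": "drive_tool", "kwargs": {
  "gripper": [0, 0, 0, 0, 0],
  "dp": [
    [-0.0443, 0.0127, 0],
    [-0.0443, 0.0127, 0],
    [-0.0443, 0.0127, 0],
    [-0.0443, 0.0127, 0],
    [-0.0443, 0.0127, 0]
  ],
  "rotation": [
    [0, 0, 0],
    [0, 0, 0],
    [0, 0, 0],
    [0, 0, 0],
    [0, 0, 0]
  ]
}}

```text
time_s: 47.85
position: [0.4526, 0.0678, 0.2378]
eef_rot: [-179.9, 0.0, 75.0]
contact_force: [0.6, -0.8, -2.2]
finger_gap: 0.012
grasp_force: 50.0
```

Request:
{"fn": "drive_tool", "kwargs": {
  "gripper": [0, 0, 0, 0, 0],
  "dp": [
    [-0.0443, 0.0127, 0],
    [-0.0443, 0.0127, 0],
    [-0.0443, 0.0127, 0],
    [-0.0443, 0.0127, 0],
    [-0.0443, 0.0127, 0]
  ],
  "rotation": [
    [0, 0, 0],
    [0, 0, 0],
    [0, 0, 0],
    [0, 0, 0],
    [0, 0, 0]
  ]
}}

```text
time_s: 48.35
position: [0.4566, -0.1625, 0.2378]
eef_rot: [-179.9, -0.0, 75.0]
contact_force: [0.5, 1.0, -1.8]
finger_gap: 0.0114
grasp_force: 50.0
```

Request:
{"fn": "drive_tool", "kwargs": {
  "gripper": [0, 0, 0, 0, 0],
  "dp": [
    [-0.0443, 0.0127, 0],
    [0, 0, 0],
    [0, 0, 0.01],
    [0, 0, 0.01],
    [0, 0, 0]
  ],
  "rotation": [
    [0, 0, -0.2],
    [0, 0, 0],
    [0, 0, 0],
    [0, 0, 0],
    [0, 0, 0]
  ]
}}

```text
time_s: 48.85
position: [0.4571, -0.2051, 0.2162]
eef_rot: [-179.8, -0.1, 75.3]
contact_force: [-0.3, 0.1, -2.3]
finger_gap: 0.0116
grasp_force: 50.0
```

```bash
python3 -c "from h import *;st()"
```

```text
stand y 0.0028 x 0.0017 z 0.2162 F_y -0.0 F_x -0.3 F_z -2.3 T [-0.01 -0.05  0.06] yaw [-1.798e+02 -1.000e-01  7.530e+01] gap 0.0116 t 48.85
```

Request:
{"fn": "drive_tool", "kwargs": {
  "gripper": [0, 0, 0, 0, 0],
  "dp": [
    [-0.0026, -0.0002, 0.01],
    [0, 0, 0.01],
    [0, 0, 0.004],
    [0, 0, 0],
    [0, 0, 0]
  ],
  "rotation": [
    [0, 0, 0.3],
    [0, 0, 0],
    [0, 0, 0],
    [0, 0, 0],
    [0, 0, 0]
  ]
}}

```text
time_s: 49.35
position: [0.4577, -0.2094, 0.1945]
eef_rot: [-180.0, -0.0, 74.9]
contact_force: [0.6, 0.5, -2.1]
finger_gap: 0.0113
grasp_force: 50.0
```

```bash
python3 -c "from h import *;st()"
```

```text
stand y -0.0011 x 0.0034 z 0.1945 F_y 0.6 F_x 0.4 F_z -2.1 T [-0.07 -0.06  0.02] yaw [-180.    -0.    74.9] gap 0.0113 t 49.35
```

Request:
{"fn": "drive_tool", "kwargs": {
  "gripper": [0, 0, 0, 0, 0],
  "dp": [
    [0.001, -0.0018, 0.003],
    [0, 0, 0.004],
    [0, 0, 0.004],
    [0, 0, 0.004],
    [0, 0, 0.0025]
  ],
  "rotation": [
    [0, 0, 0],
    [0, 0, 0],
    [0, 0, 0],
    [0, 0, 0],
    [0, 0, 0]
  ]
}}

```text
time_s: 49.85
position: [0.4565, -0.2082, 0.1773]
eef_rot: [180.0, 0.0, 74.9]
contact_force: [-4.7, 1.9, 21.9]
finger_gap: 0.0118
grasp_force: 50.0
```

Request:
{"fn": "drive_tool", "kwargs": {
  "gripper": [0, 0, 0],
  "dp": [
    [0, 0, 0],
    [0, 0, 0],
    [0, 0, 0]
  ],
  "rotation": [
    [0, 0, 0],
    [0, 0, 0],
    [0, 0, 0]
  ]
}}

```text
time_s: 50.15
position: [0.4563, -0.2081, 0.1776]
eef_rot: [180.0, 0.0, 74.9]
contact_force: [-2.0, 1.9, 7.1]
finger_gap: 0.0115
grasp_force: 50.0
```

```bash
python3 -c "from h import *;st()"
```

```text
stand y -0.0003 x 0.0017 z 0.1776 F_y 1.3 F_x -2.4 F_z 7.1 T [ 0.22  0.55 -0.07] yaw [180.    0.   74.9] gap 0.0115 t 50.15
```

Request:
{"fn": "drive_tool", "kwargs": {
  "gripper": [0.4, 0.4, 0.4, 0.4, 0.4],
  "dp": [
    [0, 0, 0],
    [0, 0, 0],
    [0, 0, 0],
    [0, 0, -0.01],
    [0, 0, -0.02]
  ],
  "rotation": [
    [0, 0, 0],
    [0, 0, 0],
    [0, 0, 0],
    [0, 0, 0],
    [0, 0, 0]
  ]
}}

```text
time_s: 50.65
position: [0.4553, -0.2076, 0.2066]
eef_rot: [-179.8, -0.0, 74.9]
contact_force: [-0.0, -0.1, 0.4]
finger_gap: 0.0367
grasp_force: 0.0
```

Request:
{"fn": "drive_tool", "kwargs": {
  "gripper": [0.5, 0.5, 0.5, 0.5, 0.5],
  "dp": [
    [0, 0, -0.025],
    [0, 0, -0.02],
    [0.045, 0, 0],
    [0.045, 0, 0],
    [0.045, 0, 0]
  ],
  "rotation": [
    [0, 0, 0],
    [0, 0, 0],
    [0, 0, 0],
    [0, 0, 0],
    [0, 0, 0]
  ]
}}

```text
time_s: 51.15
position: [0.4918, -0.0766, 0.2531]
eef_rot: [179.9, -0.0, 74.8]
contact_force: [0.5, 0.1, -0.7]
finger_gap: 0.0458
grasp_force: 0.0
```

Request:
{"fn": "drive_tool", "kwargs": {
  "gripper": [0.5, 0.5, 0.5, 0.5, 0.5],
  "dp": [
    [0.045, 0, 0],
    [0, 0, 0],
    [0, 0, 0],
    [0, 0, 0],
    [0, 0, 0]
  ],
  "rotation": [
    [0, 0, 8.2],
    [0, 0, 8.2],
    [0, 0, 8.2],
    [0, 0, 8.2],
    [0, 0, 8.2]
  ]
}}

```text
time_s: 51.65
position: [0.5027, -0.0363, 0.2527]
eef_rot: [180.0, -0.0, 34.0]
contact_force: [1.0, 0.4, -0.1]
finger_gap: 0.046
grasp_force: 0.0
```

Request:
{"fn": "drive_tool", "kwargs": {
  "gripper": [0.5, 0.5, 0.5, 0.5],
  "dp": [
    [0, 0, 0],
    [0, 0, 0],
    [0, 0, 0],
    [0, 0, 0]
  ],
  "rotation": [
    [0, 0, 8.2],
    [0, 0, 7.7],
    [0, 0, 0],
    [0, 0, 0]
  ]
}}

```text
time_s: 52.05
position: [0.5026, -0.0366, 0.2524]
eef_rot: [180.0, -0.0, 18.6]
contact_force: [-0.7, 0.2, 0.4]
finger_gap: 0.0458
grasp_force: 0.0
```

```bash
python3 - <<'E'
from h import *
go(.4455,.0205,.053,18)
a=camera("scene")["color"][:,:,::-1]; b=camera("top")["color"][:,:,::-1]
r=lambda im,s:cv2.resize(im,s,interpolation=cv2.INTER_CUBIC)
cv2.imwrite("pics/m7.png",np.vstack([np.hstack([r(a[245:320,290:390],(400,300)),r(b[230:305,355:455],(400,300))]),np.hstack([r(a[310:370,360:440],(400,300)),r(b[215:290,430:530],(400,300))])]))
E
```

```text
at [ 0.5026 -0.0366  0.2524] [180.   -0.   18.6] dp [-0.036  -0.0723  0.1994] rot [ 0.01 -0.02  0.64] F [-0.7  0.2  0.4] t 52.05
```

View pics/m7.png

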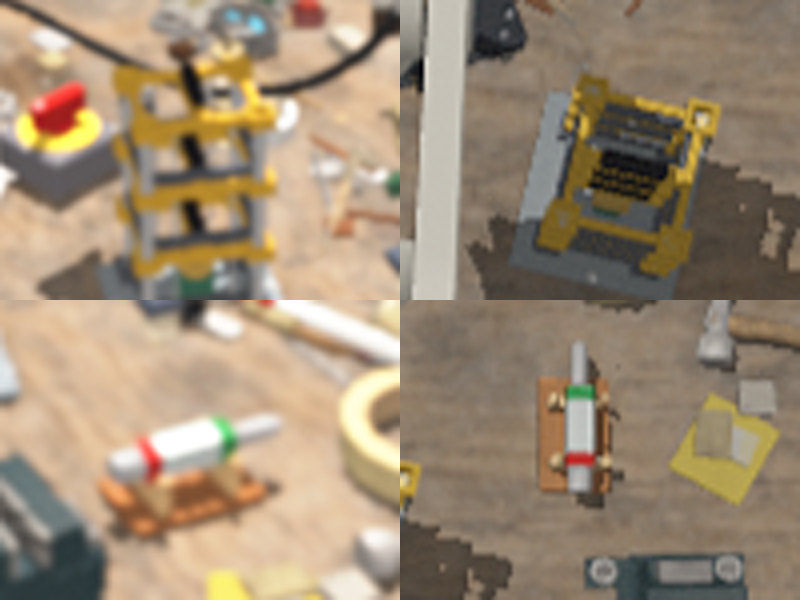

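All three frames are stacked level and the gauge lies in its cradle. Now turning the isolator on.

Request:
{"fn": "drive_tool", "kwargs": {
  "gripper": [0.6, 0.6, 0.6, 0.6, 0.6],
  "dp": [
    [-0.018, -0.0362, 0],
    [-0.018, -0.0361, 0.03],
    [0, 0, 0.045],
    [0, 0, 0.045],
    [0, 0, 0]
  ],
  "rotation": [
    [0, 0, 0.6],
    [0, 0, 0],
    [0, 0, 0],
    [0, 0, 0],
    [0, 0, 0]
  ]
}}

```text
time_s: 52.65
position: [0.442, 0.0209, 0.1282]
eef_rot: [-179.9, 0.5, 18.0]
contact_force: [0.4, 0.3, -0.2]
finger_gap: 0.0552
grasp_force: 0.0
```

Request:
{"fn": "drive_tool", "kwargs": {
  "gripper": [0.6, 0.6],
  "dp": [
    [0, 0, 0],
    [0, 0, 0]
  ],
  "rotation": [
    [0, 0, 0],
    [0, 0, 0]
  ]
}}

```text
time_s: 52.85
position: [0.4477, 0.0207, 0.1341]
eef_rot: [180.0, -0.2, 17.8]
contact_force: [-0.1, -0.6, -0.1]
finger_gap: 0.0554
grasp_force: 0.0
```

```bash
python3 - <<'E'
from h import *
go(.446,.0207,.0535,18)
E
```

```text
at [0.4477 0.0207 0.1341] [180.   -0.2  17.8] dp [-0.0018 -0.0005  0.0806] rot [ 0.04 -0.15 -0.16] F [-0.1 -0.6 -0.1] t 52.85
```

Request:
{"fn": "drive_tool", "kwargs": {
  "gripper": [0.6, 0.6, 0.6, 0.6, 0.6],
  "dp": [
    [-0.0008, -0.0005, 0.03],
    [0, 0, 0.03],
    [0, 0, 0.015],
    [0, 0, 0.0055],
    [0, 0, 0]
  ],
  "rotation": [
    [0, 0, 0],
    [0, 0, 0],
    [0, 0, 0],
    [0, 0, 0],
    [0, 0, 0]
  ]
}}

```text
time_s: 53.35
position: [0.4461, 0.021, 0.0526]
eef_rot: [180.0, -0.1, 17.8]
contact_force: [1.0, 0.1, 0.4]
finger_gap: 0.055
grasp_force: 0.0
```

Request:
{"fn": "drive_tool", "kwargs": {
  "gripper": [0, 0, 0, 0, 0],
  "dp": [
    [0, 0, 0],
    [0, 0, 0],
    [0, 0, 0],
    [0, 0, 0],
    [0, 0, 0]
  ],
  "rotation": [
    [0, 0, 0],
    [0, 0, 0],
    [0, 0, 0],
    [0, 0, 0],
    [0, 0, 0]
  ],
  "grip_force": 15
}}

```text
time_s: 53.85
position: [0.4452, 0.0211, 0.0519]
eef_rot: [180.0, -0.0, 17.8]
contact_force: [-0.0, 0.6, 0.1]
finger_gap: 0.0177
grasp_force: 0.0
```

Request:
{"fn": "drive_tool", "kwargs": {
  "gripper": [0, 0, 0, 0, 0],
  "dp": [
    [0, 0, 0],
    [0, 0, 0],
    [0, 0, 0],
    [0, 0, 0],
    [0, 0, 0]
  ],
  "rotation": [
    [0, 0, 0],
    [0, 0, 0],
    [0, 0, 8],
    [0, 0, 8],
    [0, 0, 8]
  ]
}}

```text
time_s: 54.35
position: [0.4452, 0.0214, 0.0518]
eef_rot: [-180.0, -0.0, -6.5]
contact_force: [-1.0, 1.8, 3.9]
finger_gap: 0.0138
grasp_force: 15.0
```

Request:
{"fn": "drive_tool", "kwargs": {
  "gripper": [0, 0, 0, 0, 0],
  "dp": [
    [0, 0, 0],
    [0, 0, 0],
    [0, 0, 0],
    [0, 0, 0],
    [0, 0, 0]
  ],
  "rotation": [
    [0, 0, 8],
    [0, 0, 8],
    [0, 0, 8],
    [0, 0, 8],
    [0, 0, 8]
  ]
}}

```text
time_s: 54.85
position: [0.4457, 0.0223, 0.0518]
eef_rot: [-179.9, 0.0, -46.6]
contact_force: [0.8, 9.6, 2.6]
finger_gap: 0.0139
grasp_force: 15.0
```

Request:
{"fn": "drive_tool", "kwargs": {
  "gripper": [0, 0, 0, 0, 0],
  "dp": [
    [0, 0, 0],
    [0, 0, 0],
    [0, 0, 0],
    [0, 0, 0],
    [0, 0, 0]
  ],
  "rotation": [
    [0, 0, 8],
    [0, 0, 8],
    [0, 0, 3],
    [0, 0, 0],
    [0, 0, 0]
  ]
}}

```text
time_s: 55.35
position: [0.4462, 0.0225, 0.0519]
eef_rot: [-179.8, 0.1, -65.2]
contact_force: [2.6, 11.1, -0.4]
finger_gap: 0.0149
grasp_force: 15.8
```

```bash
python3 -c "from h import *;st();print(get_state()['qpos'][5],get_state()['position'])"
```

```text
stand y 0.2198 x -0.0677 z 0.0519 F_y 11.4 F_x -0.4 F_z -0.4 T [ 2.02 -0.4   0.43] yaw [-1.798e+02  1.000e-01 -6.520e+01] gap 0.0149 t 55.35
157.6743674905343 [0.44615926 0.02246103 0.05186135]
```

Torque is 0.43 N·m at the stop, and the turn exceeds 80°. Next: release, rise, check.

Request:
{"fn": "drive_tool", "kwargs": {
  "gripper": [0.6, 0.6, 0.6, 0.6, 0.6],
  "dp": [
    [0, 0, 0],
    [0, 0, 0],
    [0, 0, 0],
    [0, 0, -0.02],
    [0, 0, -0.04]
  ],
  "rotation": [
    [0, 0, -2],
    [0, 0, 0],
    [0, 0, 0],
    [0, 0, 0],
    [0, 0, 0]
  ]
}}

```text
time_s: 55.85
position: [0.4428, 0.0209, 0.1102]
eef_rot: [179.7, 0.1, -63.2]
contact_force: [1.3, 0.6, 0.4]
finger_gap: 0.0529
grasp_force: 0.0
```

Request:
{"fn": "drive_tool", "kwargs": {
  "gripper": [0.6, 0.6, 0.6, 0.6, 0.6],
  "dp": [
    [0, 0, -0.045],
    [0, 0, -0.045],
    [0, 0, -0.04],
    [0, -0.045, 0],
    [0, -0.045, 0]
  ],
  "rotation": [
    [0, 0, 0],
    [0, 0, 0],
    [0, 0, 0],
    [0, 0, 0],
    [0, 0, 0]
  ]
}}

```text
time_s: 56.35
position: [0.527, 0.0619, 0.2442]
eef_rot: [-179.7, -0.1, -63.3]
contact_force: [1.1, -0.2, 1.1]
finger_gap: 0.0552
grasp_force: 0.0
```

Request:
{"fn": "drive_tool", "kwargs": {
  "gripper": [0.6, 0.6, 0.6, 0.6, 0.6],
  "dp": [
    [-0.045, 0, 0],
    [-0.045, 0, 0],
    [-0.03, 0, 0],
    [0, 0, 0],
    [0, 0, 0]
  ],
  "rotation": [
    [0, 0, 0],
    [0, 0, 0],
    [0, 0, 0],
    [0, 0, 0],
    [0, 0, 0]
  ]
}}

```text
time_s: 56.85
position: [0.4711, 0.169, 0.2415]
eef_rot: [180.0, -0.0, -63.2]
contact_force: [1.1, -0.2, -0.9]
finger_gap: 0.055
grasp_force: 0.0
```

```bash
python3 - <<'E'
from h import *
print(get_state()["position"],get_state()["contact_force"])
a=camera("scene")["color"][:,:,::-1]; b=camera("top")["color"][:,:,::-1]
r=lambda im,s:cv2.resize(im,s,interpolation=cv2.INTER_CUBIC)
cv2.imwrite("pics/m8.png",np.vstack([np.hstack([r(a[235:325,260:380],(400,300)),r(b[240:315,280:380],(400,300))]),r(b[200:320,200:520],(800,300))]))
E
```

```text
[0.47106683 0.16895738 0.24154085] [ 1.10817762 -0.21789083 -0.94001114]
```

View pics/m8.png

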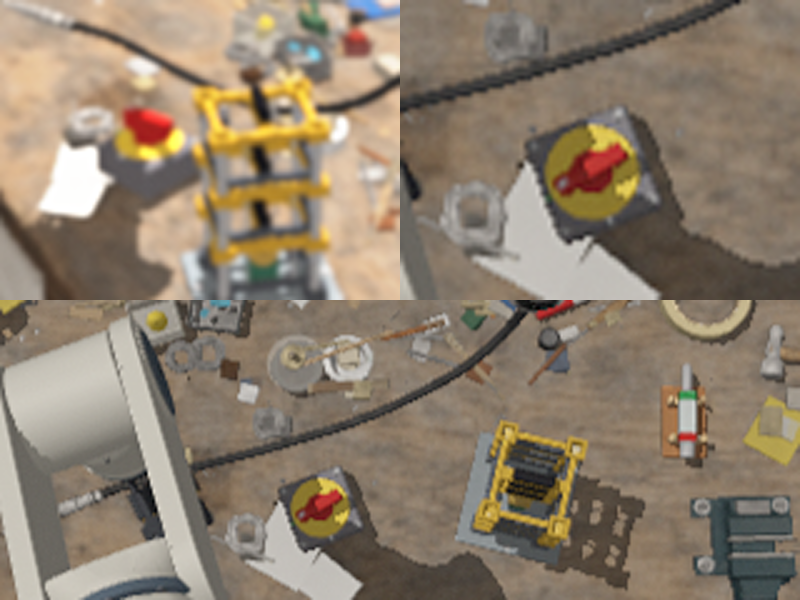

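The handle points to the on mark exactly as at the start, the stack and gauge are in place, and the loupe and lamp are undisturbed.

```bash
python3 -c "
from station import *
print(sign_off())"
```

```text
the job is handed in; nothing more can be done
None
```

The job is done and handed in at about 57 s of the 210 s: both gauge checks made with the isolator off, gauge back in its cradle, all three frames stacked, isolator back on, and loupe and lamp undisturbed; the hand-in returned no verdict.

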